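Chuck a dopped gemstone in the ratchet vise

TASK

Take the dop that carries the green stone out of the wooden rack and stand it upright, fully home, in the socket of the small ratchet vise, without forcing it in. Then tighten the vise on it by turning the knob clockwise, re-gripping as needed, until the ratchet slips and has clicked once, twice or three times, no more than three, and let go, leaving the dop clamped; leave the other dops and the things on the bench alone.

Things in the scene. Friction and masses are not known exactly. Their poses are not given: they have to be found in the camera images.
- dop_mid (a point): Centre (half-way up, 50 mm above the foot) of the dop to be clamped: a loose upright brass rod, 16 mm in diameter, 100 mm tall over all, about 0.12 kg, foot chamfered 2 mm. Its head flares to 19 mm from 74 mm up and carries a faceted green stone 21 mm wide. Its z axis points up the rod. It stands in any one of the rack's three holes, its foot 10 mm above the bench.
- rack_mid (a point): Centre of the top of the fixed wooden rack, 24 mm above the bench; the rack measures 70 mm along its x axis and 190 mm along its y axis. Three holes, 20 mm wide and 14 mm deep, lie at -60, 0 and +60 mm along its y axis, with a dop standing in each.
- cone_mid (a point): Centre (46 mm above the foot) of a bystander dop in the rack: brass, 16 mm in diameter, 92 mm tall, tapering to a point, no stone. Leave it.
- flat_mid (a point): Centre (41 mm above the foot) of a bystander dop in the rack: brass, 16 mm in diameter, 82 mm tall with a flat round head 25 mm wide, no stone. Leave it.
- loupe_mid (a point): Centre of a loose black loupe on the bench, 38 mm wide and 34 mm tall. Leave it.
- weight_mid (a point): Centre of a loose steel weight on the bench, 36 mm wide and 52 mm tall. Leave it.
- jar_mid (a point): Centre of a loose glass jar on the bench, 60 mm wide and 70 mm tall. Leave it.
- socket (a point): Centre of the mouth of the vise's socket, a round hole 18 mm wide (2 mm chamfer) and 14 mm deep in the vise's top, 24 mm above the bench. With the dop fully home, its foot is 14 mm below this point. This point's x axis points level along the vise from the socket to the knob, whose axis is 110 mm away.
- jaw_face (a point): Middle of the gripping face (20 mm wide, 12 mm tall, 31 mm above the bench) of the vise's moving jaw, which slides along the vise towards the anvil as the collar is turned clockwise. It begins some 25 to 32 mm from the socket's centre line; it takes one to two radians of turning to bring it up to the dop.
- knob_grip (a point): Centre (half-way up) of the vise's knob: an upright knurled aluminium cylinder, 38 mm in diameter and 40 mm tall, its underside 50 mm and its top 90 mm above the bench, turning about its upright axis. Its attitude turns with it. Clockwise from above tightens: free turning takes up to about 0.25 N m. Turned back, it opens the jaw and does not ratchet. The jaw stays where it is left.
- knob_mark (a point): Black index line down the knob's side, 19 mm from its axis, half-way up the knob; x points from the line to the axis. With the jaw hard on the dop the knob slips on the collar at up to about 0.45 N m, with a click every 20 degrees (0.35 rad), the torque rising before each click and falling after it.
- collar_mark (a point): Black index line on the steel collar right under the knob (36 mm in diameter, 40 to 48 mm above the bench), 18 mm from the axis; x points from the line to the axis. The collar drives the jaw and turns with the knob until the ratchet slips. Both lines stand one above the other at the start; after slipping, the angle between them is how far the ratchet has slipped.
- anvil (a point): Middle of the fixed anvil's gripping face, 9 mm from the socket's centre on the side away from the knob, 31 mm above the bench. The anvil is a steel block 30 mm wide that rises to 38 mm above the bench; the moving jaw, on the knob's side of the socket, rises to 38 mm too. The vise is a fixed grey bar 172 mm long and 60 mm wide.
Things that resemble listed ones, but are neither listed nor needed, are in the scene too. What is shaped like the part that bears dop_mid but turquoise is not meant. What is shaped like the part that bears socket but orange is not meant.

How it is judged:
By the outcome, as a careful person would: the job done as asked, in the order asked, and still so for the second after the job is handed in, with the robot touching nothing.
It also fails if it takes over 72 s, if anything falls off the work surface, if the arm or the gripper's body presses on something with over 40 N, if the wrist force passes 120 N, or if a joint passes its speed limit or range.

ROBOT

A 6-joint arm with a two-finger parallel gripper is mounted at the origin on the work surface. World frame = base frame: x ahead of the robot, y to its left, z up, the work surface at z = 0. Lengths are in m, angles in degrees, forces in N, time in s.
With the tool pointing down it reaches from about 0.3 to 0.75 m from the base axis. Payload 8.5 kg.
Tool frame: the origin (TCP) lies on the centre line of the jaws, within the pads' length; the fingertips stand env.tcp_to_tips ahead of it and the grasp point (between the pads) lies 8 mm behind it (env.tcp_to_tips is the distance from the TCP to the fingertips, in m); z points along the fingers, y is the direction in which the jaws open and shut (so a half turn about z gives the same grasp; the last joint's range is limited). The gripper opens to 85 mm and grips with 20 to 120 N. Pads are 22 mm wide; open, the fingers measure 114 mm over their backs; the gripper's body (76 mm by 85 mm) begins 54 mm behind the grasp point. The pads swing forward as they close: fully open they stand 13 mm farther back than shut.
Start: joints at [59.227, 21.807, 74.336, -0, 83.858, -12.336], TCP at [0.174, 0.522, 0.242] pointing down, gripper open.
Joint ranges: [-178.18, 178.18], [-50.72, 133.34], [12.68, 142.11], [-81.47, 261.47], [9.98, 163.14], [-165.26, 165.26]. Speed limits (degrees/s): [136.94, 136.94, 180, 180, 180, 180].

INTERFACE

Orientations are given as a 3x3 rotation matrix whose columns are the frame's x, y, z axes.
In Python, from rig import env gives the robot as it stands. The module is installed in compiled form; this text tells all that it offers.
- The arm moves only by the tool carry_out, never from a script. Its argument "rows" is a list of rows, each an object of numbers: "tx", "ty", "tz": the shift along the tool's x, y, z in cm; "yaw": the turn about the tool's z in rad. In form: [{"tx": .., "ty": .., "tz": .., "yaw": ..}, ...]. A call has 1 to 12 rows; each row shifts and turns the pose as measured when the row begins, along the tool's axes as they then stand; what a row does not reach is not made up. A row lasts 1/10 s, in which the tool goes at most 50 mm and 8.59 degrees, less where a joint would pass 70% of its speed; a pose out of reach is approached as far as the arm can. A call is refused whole if a number of a shift passes 5 or a number of a turn 0.15, either way. A call with a gripper value outside its range is refused whole. "jaw" is the closure, from -1 (fully open) to 1 (shut), set as the call begins (left out, the last holds). The fingers move at their own pace and stop on an object; "squeeze" is the grip in N (left out, the last holds). Time passes only in rows, so rows that do not move let the fingers close. It gives the time, the measured TCP pose, the force and the opening at its end, in the units of the state.
- env.observe(): the state, without advancing time (a new reading comes with each control period).
- env.get_image(name): name is "scene" or "top" or "wrist"; returns the picture (420x560x3 uint8, red, green, blue); there is no depth.
- env.camera_params(name): a dict with "vertical_fov" (degrees; the focal length in pixels is half the picture's height over the tangent of half this angle, whatever the lens; pixels are square), "cx", "cy" (the principal point, pixels), "view" (4x4, takes a point from world to camera coordinates). Camera axes: x right, y up, looking along -z (the intrinsics and any distortion apply to the point x, -y, -z); pixel columns grow to the right and rows downward; lengths in m; the calibration is good to about 2 mm. A picture is of the moment at which its call begins: read the wrist's pose just before it. camera_params takes no time and is no camera call; for the wrist camera it gives the pose at the moment of the call.
- env.close_job(): hands the job in, once; it reports no verdict.
The state is a dict: "time_s": time; "q": joint angles; "qvel": joint speeds; "joint_efforts": joint torques, N m; "position": TCP position; "tool_rot": TCP orientation; "ft_force": force on the tool from outside, world axes, zero at the start; "wrist_torque": the same for the moment, N m; "grip_width": finger opening in m.
Only numpy, scipy, OpenCV 4.12 (cv2) and the standard library are available. Lean on these libraries where they do the work, as an engineer would, in place of code of your own. Each camera call takes 0.05 s, during which the arm holds its last target. There are 200 camera calls.

## Working session

There is one attempt and no reset: what is moved stays moved. The work goes in short steps, Python scripts to look and compute and a tool call to move; the robot and the scene stay as the last step left them, time stands still between calls to the robot, and variables do not carry over. Pictures are saved under pics/ and viewed, about 8 in all and at most 12, crops included, and the job is handed in when it is done.

Besides the shell and the picture viewer there is one more tool, called after "Request:" by a JSON object that holds its "op" and its "data", one argument or row to a line. carry_out: Moves the arm, as the interface text tells. Its arguments: {"type":"object","properties":{"rows":{"type":"array","items":{"type":"object","properties":{"tx":{"type":"number"},"ty":{"type":"number"},"tz":{"type":"number"},"yaw":{"type":"number"}}}},"jaw":{"type":"number"},"squeeze":{"type":"number"}},"required":["rows"]}

```bash
mkdir -p pics
cat > h.py <<'E'
import numpy as np, cv2
from rig import env
def cam(n):
    p=env.camera_params(n); f=210/np.tan(np.radians(p['vertical_fov'])/2)
    return p,f,np.array(p['view'])
def ray(n,u,v,P=None):
    p,f,V=P or cam(n); R=V[:3,:3]; c=-R.T@V[:3,3]
    d=R.T@np.array([(u-p['cx'])/f,-(v-p['cy'])/f,-1]); return c,d
def onz(n,u,v,z,P=None):
    c,d=ray(n,u,v,P); return c+d*(z-c[2])/d[2]
def proj(n,X,P=None):
    p,f,V=P or cam(n); q=V[:3,:3]@np.array(X)+V[:3,3]; return p['cx']+f*q[0]/-q[2], p['cy']-f*q[1]/-q[2]
def snap(n,f):
    im=env.get_image(n)[:,:,::-1].copy(); cv2.imwrite('pics/'+f,im); return im
E
python3 - <<'E'
from h import *
print(env.tcp_to_tips)
o=env.observe(); print(o)
for n in('scene','top','wrist'): print(n,{k:(np.round(v,4).tolist() if k=='view' else v) for k,v in env.camera_params(n).items()})
a=snap('top','top0.png');b=snap('scene','scene0.png');snap('wrist','wrist0.png')
E
```

```text
0.011
{'time_s': 0.0, 'q': array([ 5.92279570e+01,  2.18419939e+01,  7.43861979e+01, -6.50532208e-04,
        8.38565600e+01, -1.23365317e+01]), 'qvel': array([ 1.06851332e-01,  4.52217353e-02,  1.15504216e-01,  1.11394727e-01,
       -7.09467699e-05,  6.90287564e-03]), 'joint_efforts': array([-4.15241529e-04, -4.48457873e+01, -2.31277210e+01, -1.62169663e-04,
        4.63595992e-03, -1.61517750e-05]), 'position': array([0.17379621, 0.5215251 , 0.24169385]), 'tool_rot': array([[-9.48680467e-01,  3.16235378e-01, -7.47093003e-04],
       [ 3.16236113e-01,  9.48679657e-01, -1.27671619e-03],
       [ 3.05009108e-04, -1.44745349e-03, -9.99998906e-01]]), 'ft_force': array([-0.49415726, -0.33962734,  0.67324206]), 'wrist_torque': array([ 0.00222195,  0.0427914 , -0.03119392]), 'grip_width': 0.08519636946344367}
scene {'vertical_fov': 45.77012666315714, 'cx': 284.7374033886865, 'cy': 213.5410820845888, 'view': [[-0.4648, 0.8854, 0.0021, 0.2119], [-0.7152, -0.3768, 0.5887, 0.3364], [0.522, 0.2721, 0.8084, -1.2614], [0.0, 0.0, 0.0, 1.0]]}
top {'vertical_fov': 46.50947771830294, 'cx': 278.89741881841667, 'cy': 209.6526350612415, 'view': [[-0.0292, -0.9993, -0.0239, 0.0538], [0.9989, -0.03, 0.036, -0.5093], [-0.0367, -0.0228, 0.9991, -0.9148], [0.0, 0.0, 0.0, 1.0]]}
wrist {'vertical_fov': 67.09589715998254, 'cx': 281.79431242064453, 'cy': 207.78213057560075, 'view': [[0.3162, 0.9487, -0.003, -0.5483], [-0.9138, 0.3037, -0.2695, 0.0363], [-0.2548, 0.088, 0.963, -0.38], [0.0, 0.0, 0.0, 1.0]]}
```

View pics/top0.png

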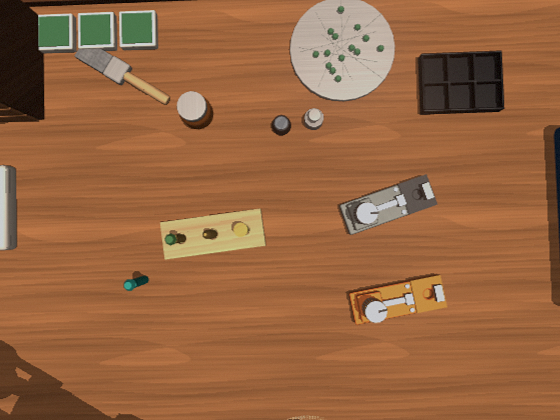

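View pics/scene0.png

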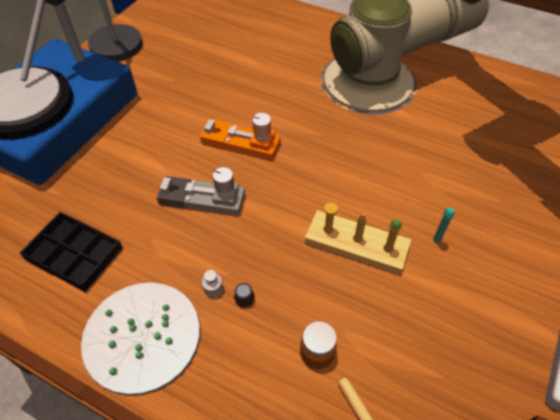

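Top view: the green-topped dop is at (170,239) in the rack. A turquoise dop stands at (130,285), outside the rack, and is not meant. The grey vise has its knob at (366,213) and socket near (418,194); the orange one at (400,300) is not meant. I'll confirm both in one enlarged crop.

Run:
```python
from h import *
t=cv2.imread('pics/top0.png'); s=cv2.imread('pics/scene0.png')
z=lambda im,x,y,w,h,k:cv2.resize(im[y:y+h,x:x+w],None,fx=k,fy=k,interpolation=cv2.INTER_CUBIC)
A=z(t,335,170,110,68,3.6);B=z(t,120,200,150,100,2.6)
C=z(s,150,160,100,60,4);D=z(s,300,195,160,80,2.5)
out=np.zeros((600,800,3),np.uint8)
for im,x,y in((A,0,0),(B,400,0),(C,0,300),(D,400,300)): out[y:y+im.shape[0],x:x+im.shape[1]]=im[:600-y,:800-x]
cv2.imwrite('pics/crop1.png',out)
# green stone masks
for n,im in(('top',t),('scene',s)):
    hsv=cv2.cvtColor(im,cv2.COLOR_BGR2HSV); m=cv2.inRange(hsv,(40,80,20),(82,255,255))
    k,l,st,c=cv2.connectedComponentsWithStats(m)
    for i in range(1,k):
        if st[i,4]>20: print(n,st[i],c[i].round(1))
    # wood
    m=cv2.inRange(hsv,(20,60,120),(32,190,255));m=cv2.morphologyEx(m,cv2.MORPH_CLOSE,np.ones((15,15)))
    cs=cv2.findContours(m,0,2)[0];c=max(cs,key=cv2.contourArea);print('rack',n,cv2.minAreaRect(c),cv2.boxPoints(cv2.minAreaRect(c)).round(1).tolist())
    g=(hsv[...,1]<60).astype(np.uint8)*255
for p in [(170,239),(240,229),(366,213),(418,194)]: print(p,onz('top',*p,0.1),onz('top',*p,0.024))
```

```text
top [122  13  30  30 848] [136.3  27.8]
top [ 81  15  29  30 844] [95.  29.4]
top [ 39  16  30  31 836] [53.8 31.2]
top [165 234  11  11  91] [170.1 239. ]
rack top ((212.27622985839844, 233.66172790527344), (37.41230773925781, 101.82852935791016), 82.11686706542969) [[159.3000030517578, 222.10000610351562], [260.1000061035156, 208.10000610351562], [265.29998779296875, 245.1999969482422], [164.39999389648438, 259.20001220703125]]
scene [436 208  17  34 123] [443.  225.7]
scene [393 220   7   8  39] [396.  223.6]
scene [163 315   5  11  37] [164.8 319.9]
scene [129 320   6  10  37] [131.4 324.6]
scene [136 345   6  12  41] [138.4 350.7]
scene [110 369   5   5  21] [112.2 371. ]
rack scene ((360.7000427246094, 230.9000244140625), (99.927978515625, 45.536800384521484), 18.434947967529297) [[306.1000061035156, 236.6999969482422], [320.5, 193.5], [415.29998779296875, 225.10000610351562], [400.8999938964844, 268.29998779296875]]
(170, 239) [0.46273961 0.22453818 0.1       ] [0.46145664 0.24341285 0.024     ]
(240, 229) [0.47634927 0.10398268 0.1       ] [0.47630719 0.11186551 0.024     ]
(366, 213) [ 0.49726371 -0.11126711  0.1       ] [ 0.49912853 -0.12300999  0.024     ]
(418, 194) [ 0.52688397 -0.20030712  0.1       ] [ 0.53144946 -0.22016836  0.024     ]
```

View pics/crop1.png

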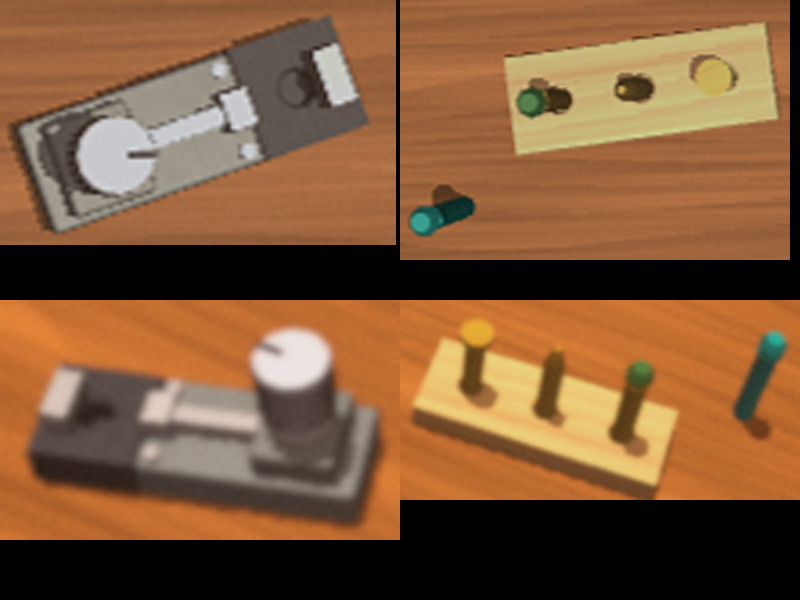

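The crop confirms it. The green dop is in the rack's end hole, the turquoise one stands on the bare bench, and the grey vise's socket is the dark circle next to the anvil. Now I'll work out the positions.

Run:
```python
from h import *
t=cv2.imread('pics/top0.png'); s=cv2.imread('pics/scene0.png')
def tri(a,b):
    c1,d1=ray('top',*a);c2,d2=ray('scene',*b)
    M=np.stack([d1,-d2],1);k=np.linalg.lstsq(M,c2-c1,rcond=None)[0]
    p,q=c1+k[0]*d1,c2+k[1]*d2; return ((p+q)/2).round(4),(np.linalg.norm(p-q)*1e3).round(1)
print('stone',tri((170.1,239),(395.5,225)))
# rack corners at z=.024 in top
R=np.array([onz('top',u,v,.024)[:2] for u,v in [(159.3,222.1),(260.1,208.1),(265.3,245.2),(164.4,259.2)]])
print(R.round(4),'c',R.mean(0)); ax=(R[0]+R[3]-R[1]-R[2]);ax/=np.linalg.norm(ax);print('axis',ax,'hole',R.mean(0)+.06*ax)
print('dims',np.linalg.norm(R[0]-R[1]),np.linalg.norm(R[1]-R[2]))
print('rackhole via stone ray z.1',onz('top',170.1,239,.102))
# knob top: bright blob
g=t[190:235,340:385];hs=cv2.cvtColor(g,cv2.COLOR_BGR2HSV);m=cv2.inRange(hs,(0,0,185),(179,45,255))
m=cv2.morphologyEx(m,cv2.MORPH_OPEN,np.ones((7,7)));m=cv2.morphologyEx(m,cv2.MORPH_CLOSE,np.ones((5,5)))
c=max(cv2.findContours(m,0,2)[0],key=cv2.contourArea);(x,y),r=cv2.minEnclosingCircle(c);x+=340;y+=190
K=onz('top',x,y,.09);print('knobtop px',x,y,r,K)
# socket from crop: crop px (297,88)/3.6+(335,170)
u,v=296/3.6+335,88/3.6+170;S=onz('top',u,v,.024);print('socket',u,v,S, np.linalg.norm((S-K)[:2]),np.degrees(np.arctan2(*(K-S)[[1,0]])))
o=env.observe();T=o['tool_rot'];p,f,V=cam('wrist');c=-V[:3,:3].T@V[:3,3];print('cam in tool',T.T@(c-o['position']),(T.T@V[:3,:3].T).round(3))
```

```text
stone (array([0.4628, 0.2243, 0.1   ]), np.float64(0.2))
[[0.4936 0.2629]
 [0.5141 0.0733]
 [0.4448 0.0655]
 [0.4241 0.2547]] c [0.46918227 0.16410532]
axis [-0.10828112  0.99412031] hole [0.46268541 0.22375254]
dims 0.19070175153599428 0.06973250931199577
rackhole via stone ray z.1 [0.46276845 0.22386973 0.102     ]
knobtop px 366.8999996185303 212.5 10.34708023071289 [ 0.49832281 -0.11438404  0.09      ]
socket 417.22222222222223 194.44444444444446 [ 0.53066939 -0.21870508  0.024     ] 0.10922078015688938 107.2269732545998
cam in tool [ 0.06752577 -0.00047445 -0.13228193] [[ 0.     0.963  0.27 ]
 [ 1.    -0.001  0.002]
 [ 0.002  0.27  -0.963]]
```

Request:
{"op": "carry_out", "data": {
  "rows": [
    {"tx":-4.1,"ty":-2.1},
    {"tx":-4.1,"ty":-2.1},
    {"tx":-4.1,"ty":-2.1},
    {"tx":-4.1,"ty":-2.1},
    {"tx":-4.1,"ty":-2.1},
    {"tx":-4.1,"ty":-2.1},
    {"tx":-4.1,"ty":-2.1},
    {"tx":-4.1,"ty":-2.1},
    {"tx":-4.1,"ty":-2.1},
    {"yaw":0.14},
    {"yaw":0.14},
    {"yaw":0.14}
  ]
}}

```text
validation failed for argument at $.ro...
```

Request:
{"op": "carry_out", "data": {
  "rows": [
    {"yaw":0.145},
    {"yaw":0.145},
    {"yaw":0.145},
    {"yaw":0.145},
    {"yaw":0.145},
    {}
  ]
}}

```text
validation failed for argument at $.ro...
```

```bash
cat >> h.py <<'E'
def st():
    o=env.observe();T=o['tool_rot'];print('t',round(o['time_s'],2),'p',o['position'].round(4),'yang',round(np.degrees(np.arctan2(T[1,1],T[0,1])),2),'q6',round(o['q'][5],1),'F',o['ft_force'].round(2),'M',o['wrist_torque'].round(3),'w',round(o['grip_width'],4),'z',T[:,2].round(4));return o
def to(x,y,z,yang=None):
    o=st();T=o['tool_rot'];print('need tool cm',(T.T@(np.array([x,y,z])-o['position'])*100).round(2),end=' ')
    if yang is not None: print('yaw',round(np.radians(np.degrees(np.arctan2(T[1,1],T[0,1]))-yang),3))
E
python3 - <<'E'
from h import *
to(.4628,.2240,.055,6.2)
P=cam('wrist');im=snap('wrist','w1.png')
print(proj('wrist',(.4628,.2240,.11),P),proj('wrist',(.4628,.2240,.098),P))
E
```

```text
t 0.15 p [0.1739 0.5216 0.2419] yang 71.56 q6 -12.3 F [-0.12  0.3   0.16] M [-0.014  0.03   0.014] w 0.0854 z [-5.e-04 -9.e-04 -1.e+00]
need tool cm [-36.83 -19.07  18.7 ] yaw 1.141
(np.float64(120.25174433458139), np.float64(503.95245344081445)) (np.float64(125.1402976060559), np.float64(492.368691458454))
```

View pics/w1.png

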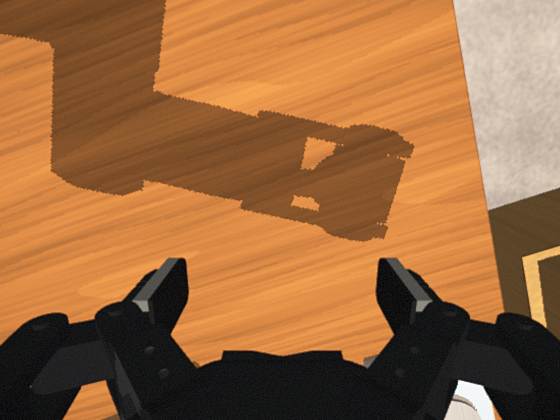

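The moves were refused, probably because every row needs all four keys, so the picture shows only the fingers over bare bench at the start pose. I'll resend the move with full rows.

Request:
{"op": "carry_out", "data": {
  "rows": [
    {"tx":-4.1,"ty":-2.1,"tz":0,"yaw":0},
    {"tx":-4.1,"ty":-2.1,"tz":0,"yaw":0},
    {"tx":-4.1,"ty":-2.1,"tz":0,"yaw":0},
    {"tx":-4.1,"ty":-2.1,"tz":0,"yaw":0},
    {"tx":-4.1,"ty":-2.1,"tz":0,"yaw":0},
    {"tx":-4.1,"ty":-2.1,"tz":0,"yaw":0},
    {"tx":-4.1,"ty":-2.1,"tz":0,"yaw":0},
    {"tx":-4.1,"ty":-2.1,"tz":0,"yaw":0},
    {"tx":-4.1,"ty":-2.1,"tz":0,"yaw":0},
    {"tx":0,"ty":0,"tz":0,"yaw":0.14},
    {"tx":0,"ty":0,"tz":0,"yaw":0.14},
    {"tx":0,"ty":0,"tz":0,"yaw":0.14}
  ]
}}

```text
time_s: 1.4
position: [0.4755, 0.2129, 0.2394]
tool_rot: [[-0.73, 0.683, -0.003], [0.683, 0.73, -0.002], [0.001, -0.003, -1.0]]
ft_force: [-0.5, -0.1, 0.8]
grip_width: 0.0855
```

Request:
{"op": "carry_out", "data": {
  "rows": [
    {"tx":0,"ty":0,"tz":0,"yaw":0.145},
    {"tx":0,"ty":0,"tz":0,"yaw":0.145},
    {"tx":0,"ty":0,"tz":0,"yaw":0.145},
    {"tx":0,"ty":0,"tz":0,"yaw":0.145},
    {"tx":0,"ty":0,"tz":0,"yaw":0.145},
    {"tx":0,"ty":0,"tz":0,"yaw":0}
  ]
}}

```text
time_s: 2.0
position: [0.4753, 0.2123, 0.2383]
tool_rot: [[-0.068, 0.998, -0.006], [0.998, 0.068, -0.002], [-0.002, -0.006, -1.0]]
ft_force: [-0.0, -0.3, -0.2]
grip_width: 0.0857
```

Run:
```python
from h import *
to(.4628,.2240,.055,6.2)
P=cam('wrist');im=snap('wrist','w2.png')
print(proj('wrist',(.4628,.2240,.11),P),proj('wrist',(.4628,.2240,.098),P))
hsv=cv2.cvtColor(im,cv2.COLOR_BGR2HSV); m=cv2.inRange(hsv,(40,80,20),(85,255,255))
k,l,s,c=cv2.connectedComponentsWithStats(m)
for i in range(1,k):
    if s[i,4]>60: print(s[i],c[i].round(1),onz('wrist',*c[i],.1,P))
```

```text
t 2.0 p [0.4753 0.2123 0.2383] yang 3.9 q6 7.2 F [-0.03 -0.32 -0.18] M [-0.062 -0.033  0.035] w 0.0857 z [-0.0055 -0.0021 -1.    ]
need tool cm [ 1.29 -1.06 18.33] yaw -0.04
(np.float64(268.2703904648406), np.float64(186.41711226486203)) (np.float64(268.91841517887656), np.float64(183.56646382076295))
[258 174  22  23 377] [268.7 185.1] [0.46273945 0.22307841 0.1       ]
```

View pics/w2.png

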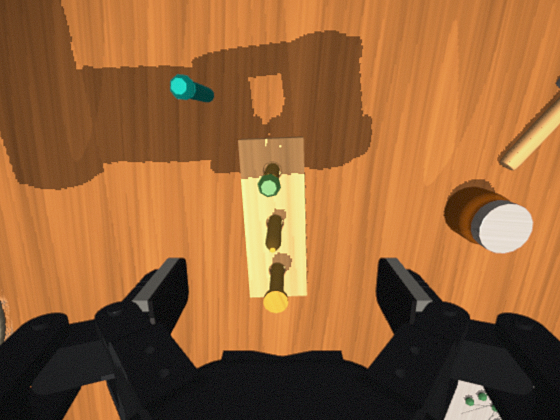

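Request:
{"op": "carry_out", "data": {
  "rows": [
    {"tx":1.25,"ty":-1.06,"tz":0,"yaw":-0.04},
    {"tx":0,"ty":0,"tz":4,"yaw":0},
    {"tx":0,"ty":0,"tz":4,"yaw":0},
    {"tx":0,"ty":0,"tz":2,"yaw":0},
    {"tx":0,"ty":0,"tz":0,"yaw":0},
    {"tx":0,"ty":0,"tz":0,"yaw":0}
  ]
}}

```text
time_s: 2.65
position: [0.4608, 0.2273, 0.1371]
tool_rot: [[-0.14, 0.99, -0.002], [0.99, 0.14, -0.001], [-0.0, -0.002, -1.0]]
ft_force: [0.4, 0.4, -0.7]
grip_width: 0.0855
```

Run:
```python
from h import *
to(.4628,.2235,.055,6.2)
```

```text
t 2.65 p [0.4608 0.2273 0.1371] yang 8.06 q6 5.0 F [ 0.4   0.38 -0.67] M [ 0.03  -0.001 -0.044] w 0.0855 z [-2.3e-03 -5.0e-04 -1.0e+00]
need tool cm [-0.41  0.16  8.21] yaw 0.033
```

Request:
{"op": "carry_out", "data": {
  "rows": [
    {"tx":-0.4,"ty":0.16,"tz":2,"yaw":0.033},
    {"tx":0,"ty":0,"tz":2.5,"yaw":0},
    {"tx":0,"ty":0,"tz":2,"yaw":0},
    {"tx":0,"ty":0,"tz":1.6,"yaw":0},
    {"tx":0,"ty":0,"tz":0,"yaw":0},
    {"tx":0,"ty":0,"tz":0,"yaw":0}
  ]
}}

```text
time_s: 3.25
position: [0.4674, 0.2263, 0.0627]
tool_rot: [[-0.117, 0.993, 0.014], [0.993, 0.117, 0.004], [0.002, 0.014, -1.0]]
ft_force: [-0.9, -0.6, -0.1]
grip_width: 0.0852
```

Run:
```python
from h import *
to(.4628,.2235,.055,6.2); print(env.observe()['q'].round(1))
P=cam('wrist');im=snap('wrist','w3.png')
hsv=cv2.cvtColor(im,cv2.COLOR_BGR2HSV); m=cv2.inRange(hsv,(40,80,20),(85,255,255))
k,l,s,c=cv2.connectedComponentsWithStats(m)
for i in range(1,k):
    if s[i,4]>60: print(s[i],c[i].round(1),onz('wrist',*c[i],.102,P))
```

```text
t 3.25 p [0.4674 0.2263 0.0627] yang 6.74 q6 6.0 F [-0.86 -0.56 -0.1 ] M [-0.036 -0.049  0.006] w 0.0852 z [ 0.0141  0.0035 -0.9999]
need tool cm [-0.22 -0.5   0.77] yaw 0.009
[12.7 30.4 94.2  0.  54.6  6. ]
[ 239  302   59   55 2421] [268.4 329.2] [0.46295405 0.22387092 0.102     ]
```

Request:
{"op": "carry_out", "data": {
  "rows": [
    {"tx":-0.2,"ty":-0.45,"tz":0.3,"yaw":0},
    {"tx":0,"ty":0,"tz":0.3,"yaw":0},
    {"tx":0,"ty":0,"tz":0.1,"yaw":0},
    {"tx":0,"ty":0,"tz":0,"yaw":0}
  ]
}}

```text
time_s: 3.7
position: [0.4639, 0.2239, 0.0581]
tool_rot: [[-0.118, 0.993, 0.019], [0.993, 0.118, 0.005], [0.002, 0.02, -1.0]]
ft_force: [-0.5, -0.3, -0.6]
grip_width: 0.0852
```

Run:
```python
from h import *
to(.4629,.2237,.055,6.2)
```

```text
t 3.7 p [0.4639 0.2239 0.0581] yang 6.79 q6 5.8 F [-0.46 -0.3  -0.63] M [-0.008 -0.    -0.045] w 0.0852 z [ 0.0192  0.0047 -0.9998]
need tool cm [-0.01 -0.11  0.31] yaw 0.01
```

Request:
{"op": "carry_out", "data": {
  "rows": [
    {"tx":0,"ty":-0.1,"tz":0.1,"yaw":0},
    {"tx":0,"ty":0,"tz":0,"yaw":0},
    {"tx":0,"ty":0,"tz":0,"yaw":0},
    {"tx":0,"ty":0,"tz":0,"yaw":0},
    {"tx":0,"ty":0,"tz":0,"yaw":0},
    {"tx":0,"ty":0,"tz":0,"yaw":0},
    {"tx":0,"ty":0,"tz":0,"yaw":0},
    {"tx":0,"ty":0,"tz":0,"yaw":0}
  ],
  "jaw": 1,
  "squeeze": 35
}}

```text
time_s: 4.5
position: [0.4628, 0.2238, 0.0573]
tool_rot: [[-0.118, 0.993, 0.019], [0.993, 0.118, 0.005], [0.002, 0.019, -1.0]]
ft_force: [-0.3, 0.3, 1.7]
grip_width: 0.0153
```

Run:
```python
from h import *
st()
```

```text
t 4.5 p [0.4628 0.2238 0.0573] yang 6.79 q6 5.8 F [-0.28  0.32  1.7 ] M [-0.054 -0.001 -0.046] w 0.0153 z [ 0.0188  0.0047 -0.9998]
```

Request:
{"op": "carry_out", "data": {
  "rows": [
    {"tx":0,"ty":0,"tz":-1,"yaw":0},
    {"tx":0,"ty":0,"tz":-1.5,"yaw":0},
    {"tx":0,"ty":0,"tz":-2,"yaw":0},
    {"tx":0,"ty":0,"tz":-3,"yaw":0},
    {"tx":0,"ty":0,"tz":-3,"yaw":0},
    {"tx":0,"ty":0,"tz":-2.5,"yaw":0},
    {"tx":0,"ty":0,"tz":0,"yaw":0},
    {"tx":0,"ty":0,"tz":0,"yaw":0}
  ]
}}

```text
time_s: 5.3
position: [0.4595, 0.223, 0.1949]
tool_rot: [[-0.118, 0.993, 0.018], [0.993, 0.118, 0.004], [0.002, 0.019, -1.0]]
ft_force: [-0.6, 0.8, -2.2]
grip_width: 0.015
```

Run:
```python
from h import *
to(.5307,-.2187,.177,17.2)
snap('wrist','w4.png')
```

```text
t 5.3 p [0.4595 0.223  0.1949] yang 6.79 q6 5.8 F [-0.56  0.82 -2.2 ] M [ 0.003  0.006 -0.01 ] w 0.015 z [ 0.0182  0.0044 -0.9998]
need tool cm [-44.7    1.82   1.72] yaw -0.182
```

View pics/w4.png

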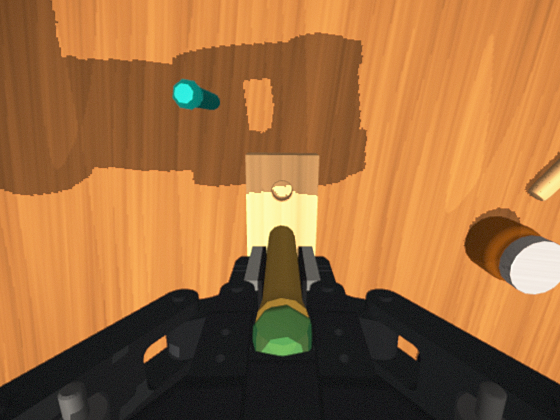

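Request:
{"op": "carry_out", "data": {
  "rows": [
    {"tx":-3,"ty":0.1,"tz":0,"yaw":0},
    {"tx":-4.5,"ty":0.2,"tz":0,"yaw":0},
    {"tx":-4.5,"ty":0.2,"tz":0,"yaw":0},
    {"tx":-4.5,"ty":0.2,"tz":0,"yaw":0},
    {"tx":-4.5,"ty":0.2,"tz":0,"yaw":0},
    {"tx":-4.5,"ty":0.2,"tz":0,"yaw":0},
    {"tx":-4.5,"ty":0.2,"tz":0,"yaw":0},
    {"tx":-4.5,"ty":0.2,"tz":0,"yaw":0},
    {"tx":-4.5,"ty":0.2,"tz":0,"yaw":0},
    {"tx":-3,"ty":0.2,"tz":0,"yaw":-0.09},
    {"tx":0,"ty":0,"tz":0,"yaw":-0.09},
    {"tx":0,"ty":0,"tz":0,"yaw":0}
  ]
}}

```text
time_s: 6.55
position: [0.5255, -0.2078, 0.1766]
tool_rot: [[-0.301, 0.954, -0.007], [0.954, 0.301, 0.014], [0.016, -0.003, -1.0]]
ft_force: [-0.3, -0.1, -0.4]
grip_width: 0.0154
```

Request:
{"op": "carry_out", "data": {
  "rows": [
    {"tx":0,"ty":0,"tz":0,"yaw":0},
    {"tx":0,"ty":0,"tz":0,"yaw":0}
  ]
}}

```text
time_s: 6.75
position: [0.5249, -0.207, 0.175]
tool_rot: [[-0.297, 0.955, -0.01], [0.955, 0.297, 0.016], [0.018, -0.005, -1.0]]
ft_force: [-0.6, 0.6, -0.6]
grip_width: 0.0149
```

Run:
```python
from h import *
to(.5307,-.2187,.177,17.2);print(env.observe()['q'].round(1))
```

```text
t 6.75 p [ 0.5249 -0.207   0.175 ] yang 17.3 q6 -51.2 F [-0.62  0.56 -0.56] M [ 0.008 -0.002  0.036] w 0.0149 z [-0.0099  0.016  -0.9998]
need tool cm [-1.29  0.21 -0.22] yaw 0.002
[-33.7  26.8  77.8   0.5  76.4 -51.2]
```

Run:
```python
from h import *
st();P=cam('wrist');snap('wrist','w5.png')
o=env.observe();T=o['tool_rot'];p=o['position']
print('sock',proj('wrist',(.5307,-.2187,.024),P),'knob',proj('wrist',(.4983,-.1144,.09),P))
for d in (-.0527,.0473): print(proj('wrist',p+T@[0,0,-d],P))
```

```text
t 6.75 p [ 0.5249 -0.207   0.175 ] yang 17.3 q6 -51.2 F [-0.62  0.56 -0.56] M [ 0.008 -0.002  0.036] w 0.0149 z [-0.0099  0.016  -0.9998]
sock (np.float64(284.624833738288), np.float64(211.3435149262527)) knob (np.float64(285.4820751317022), np.float64(74.54231251084457))
(np.float64(281.52415450429794), np.float64(231.50860143073623))
(np.float64(280.9942609064959), np.float64(340.1447755187347))
```

View pics/w5.png

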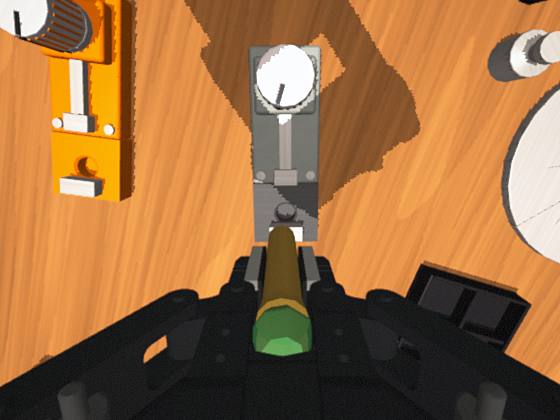

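Run:
```python
from h import *
o=st();P=cam('wrist');im=cv2.imread('pics/w5.png')
c=cv2.resize(im[170:260,240:330],None,fx=6,fy=6,interpolation=cv2.INTER_CUBIC);cv2.imwrite('pics/c5.png',c)
hsv=cv2.cvtColor(im,cv2.COLOR_BGR2HSV)
m=cv2.inRange(hsv,(12,130,20),(30,255,255))
for r in (226,228,230,235,240,250,260,270,280,290):
    x=np.where(m[r,255:312])[0]+255; print(r,(x.min(),x.max(),(x.min()+x.max())/2) if len(x) else None,end=' ')
T=o['tool_rot'];p=o['position']
print('foot',proj('wrist',p+T@[0,0,.0473],P),[proj('wrist',p+T@[.006,0,.0473],P)[1],proj('wrist',p+T@[.008,0,.0453],P)[1]])
print('grip',proj('wrist',p+T@[0,0,.02],P))
g=cv2.cvtColor(im,cv2.COLOR_BGR2GRAY)[195:225,268:304];print(g[::2,::2])
```

```text
t 6.8 p [ 0.5249 -0.2068  0.1751] yang 17.32 q6 -51.2 F [ 0.46  0.35 -0.97] M [-0.042 -0.006 -0.003] w 0.0149 z [-0.0099  0.0159 -0.9998]
226 (np.int64(278), np.int64(286), np.float64(282.0)) 228 (np.int64(274), np.int64(288), np.float64(281.0)) 230 (np.int64(273), np.int64(290), np.float64(281.5)) 235 (np.int64(270), np.int64(292), np.float64(281.0)) 240 (np.int64(269), np.int64(293), np.float64(281.0)) 250 (np.int64(266), np.int64(297), np.float64(281.5)) 260 (np.int64(266), np.int64(297), np.float64(281.5)) 270 (np.int64(265), np.int64(298), np.float64(281.5)) 280 (np.int64(264), np.int64(299), np.float64(281.5)) 290 (np.int64(263), np.int64(301), np.float64(282.0)) foot (np.float64(281.42994726475393), np.float64(234.7166134321952)) [np.float64(225.2982540598823), np.float64(223.18798006090975)]
grip (np.float64(281.32891272592536), np.float64(253.2195592344717))
[[128 125 125 127 126 129 130  90  62  67  65  65  68  67  66  68  68  67]
 [126 124 125 125 124 124 122 113  82  60  61  65  62  64  66  68  63  66]
 [127 126 124 123 125 126 122 127 127  70  59  64  62  68  63  64  66 
[... 205 characters left out ...]
 95  93  81  67  67  66]
 [124 122 125 128  91 111 128 124 126 125 126 127 122  89  81  66  65  62]
 [128 127 125 112  82 126 127 123 125 125 124 124 124 110 101 127 113  84]
 [126 128 127 106  62  85 129 130 127 129 128 124 128  93  92 128 126 127]
 [128 125 130  95  56  82  89 128 131 104 117 127 129  58  91 129 130 125]
 [125 122 126  95  64  45  60  62  85  73  68  67  67  42  88 123 124 121]
 [124 125 125 117  84  42  44  59  64  64  59  52  32  74 107 124 124 124]
 [123 127 127 126  95  67  38  39  40  36  41  38  52  86 122 102 125 125]
 [124 129  61  82  83  62  57  50  41  45  45  53  56  57  84  71  65  63]
 [125 105  77  81  82  84  83  84  82  83  83  83  83  82  83  81  81  65]]
```

View pics/c5.png

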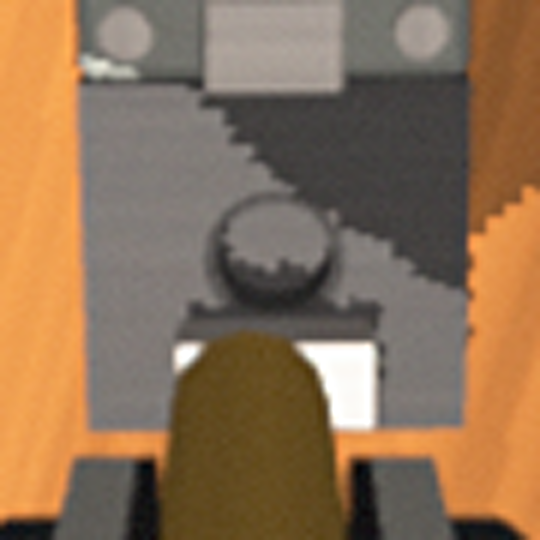

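The crop shows the socket ring centred at about (285.6, 212.2). The dop foot edge is at (281.5, 226), which matches the prediction for a centred grasp, so I only need to align the tool over the socket.

Run:
```python
from h import *
P=cam('wrist');S=onz('wrist',285.6,212.2,.024,P);print(S)
to(S[0],S[1],.105,17.2)
o=env.observe();T=o['tool_rot'];z=T[:,2];f=o['position']+z*.0473;print('foot',f,'foot->sock horiz, tool',(T.T@(S-f)*100).round(2))
```

```text
[ 0.5318442  -0.21911478  0.024     ]
t 6.8 p [ 0.5249 -0.2068  0.1751] yang 17.32 q6 -51.2 F [ 0.46  0.35 -0.97] M [-0.042 -0.006 -0.003] w 0.0149 z [-0.0099  0.0159 -0.9998]
need tool cm [-1.51  0.33  6.98] yaw 0.002
foot [ 0.52442864 -0.20608521  0.12778846] foot->sock horiz, tool [-1.65  0.37 10.35]
```

Request:
{"op": "carry_out", "data": {
  "rows": [
    {"tx":-1.2,"ty":0.35,"tz":0,"yaw":0},
    {"tx":-0.4,"ty":0,"tz":1,"yaw":0},
    {"tx":0,"ty":0,"tz":1.5,"yaw":0},
    {"tx":0,"ty":0,"tz":1.5,"yaw":0},
    {"tx":0,"ty":0,"tz":1,"yaw":0},
    {"tx":0,"ty":0,"tz":0.5,"yaw":0},
    {"tx":0,"ty":0,"tz":0,"yaw":0}
  ]
}}

```text
time_s: 7.5
position: [0.5341, -0.2209, 0.1157]
tool_rot: [[-0.297, 0.955, -0.009], [0.955, 0.297, 0.015], [0.017, -0.004, -1.0]]
ft_force: [-0.6, -0.1, -1.1]
grip_width: 0.015
```

```bash
cat >> h.py <<'E'
S=np.array([.5316,-.2190,.024])
def foot():
    o=st();T=o['tool_rot'];f=o['position']+T[:,2]*.0473;print('foot',f.round(4),'->sock tool cm',(T.T@(S-f)*100).round(2))
E
python3 -c "
from h import *
foot()"
```

```text
t 7.5 p [ 0.5341 -0.2209  0.1157] yang 17.29 q6 -51.8 F [-0.57 -0.12 -1.07] M [-0.005 -0.013  0.02 ] w 0.015 z [-0.0093  0.0154 -0.9998]
foot [ 0.5336 -0.2202  0.0684] ->sock tool cm [ 0.1  -0.14  4.45]
```

Request:
{"op": "carry_out", "data": {
  "rows": [
    {"tx":0.1,"ty":-0.14,"tz":0.5,"yaw":0},
    {"tx":0,"ty":0,"tz":1,"yaw":0},
    {"tx":0,"ty":0,"tz":0.7,"yaw":0},
    {"tx":0,"ty":0,"tz":0.3,"yaw":0},
    {"tx":0,"ty":0,"tz":0,"yaw":0}
  ]
}}

```text
time_s: 8.0
position: [0.5326, -0.2202, 0.0896]
tool_rot: [[-0.297, 0.955, -0.008], [0.955, 0.297, 0.014], [0.016, -0.003, -1.0]]
ft_force: [-0.4, 0.3, -0.8]
grip_width: 0.0151
```

```bash
python3 -c "
from h import *
foot()"
```

```text
t 8.0 p [ 0.5326 -0.2202  0.0896] yang 17.29 q6 -51.9 F [-0.38  0.26 -0.82] M [-0.034 -0.026 -0.016] w 0.0151 z [-0.0075  0.0142 -0.9999]
foot [ 0.5322 -0.2195  0.0423] ->sock tool cm [ 0.04 -0.04  1.84]
```

Request:
{"op": "carry_out", "data": {
  "rows": [
    {"tx":0.04,"ty":-0.04,"tz":0.2,"yaw":0},
    {"tx":0,"ty":0,"tz":0.3,"yaw":0},
    {"tx":0,"ty":0,"tz":0.3,"yaw":0},
    {"tx":0,"ty":0,"tz":0.2,"yaw":0}
  ]
}}

```text
time_s: 8.4
position: [0.5323, -0.22, 0.0796]
tool_rot: [[-0.297, 0.955, -0.006], [0.955, 0.297, 0.013], [0.014, -0.002, -1.0]]
ft_force: [-0.1, 0.6, -1.3]
grip_width: 0.0151
```

Run:
```python
from h import *
foot();P=cam('wrist');im=snap('wrist','w6.png')
cv2.imwrite('pics/c6.png',cv2.resize(im[180:300,220:345],None,fx=4.5,fy=4.5,interpolation=cv2.INTER_CUBIC))
```

```text
t 8.4 p [ 0.5323 -0.22    0.0796] yang 17.29 q6 -51.9 F [-0.11  0.64 -1.29] M [-0.053  0.026  0.002] w 0.0151 z [-0.0061  0.0132 -0.9999]
foot [ 0.5321 -0.2194  0.0324] ->sock tool cm [ 0.04 -0.03  0.84]
```

View pics/c6.png

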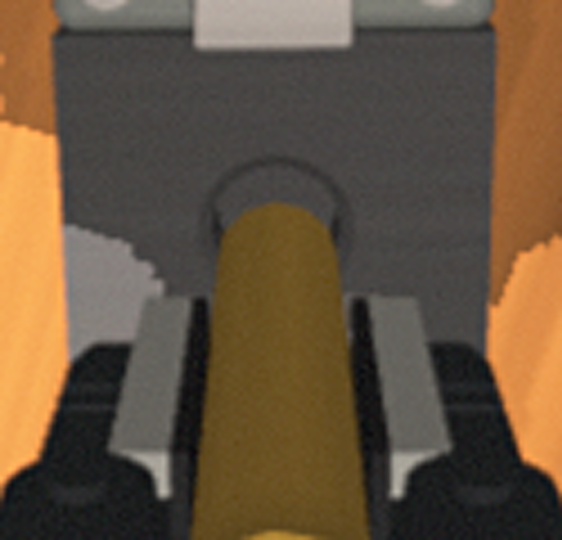

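The dop is centred on the ring (dop edges 218–343, ring 205–352) and nothing is touching. I'll creep down now.

Request:
{"op": "carry_out", "data": {
  "rows": [
    {"tx":0.03,"ty":-0.03,"tz":0.3,"yaw":0},
    {"tx":0,"ty":0,"tz":0.3,"yaw":0},
    {"tx":0,"ty":0,"tz":0.2,"yaw":0},
    {"tx":0,"ty":0,"tz":0.2,"yaw":0}
  ]
}}

```text
time_s: 8.85
position: [0.5319, -0.2196, 0.0688]
tool_rot: [[-0.297, 0.955, -0.006], [0.955, 0.297, 0.013], [0.014, -0.002, -1.0]]
ft_force: [0.0, -0.3, -0.5]
grip_width: 0.0153
```

```bash
python3 -c "
from h import *
foot()"
```

```text
t 8.85 p [ 0.5319 -0.2196  0.0688] yang 17.29 q6 -51.9 F [ 0.01 -0.35 -0.48] M [ 0.031 -0.023  0.035] w 0.0153 z [-0.0061  0.0132 -0.9999]
foot [ 0.5316 -0.219   0.0215] ->sock tool cm [ 0.    0.   -0.25]
```

Foot is 2.5 mm inside the mouth, with no force.

Request:
{"op": "carry_out", "data": {
  "rows": [
    {"tx":0,"ty":0,"tz":0.25,"yaw":0},
    {"tx":0,"ty":0,"tz":0.2,"yaw":0},
    {"tx":0,"ty":0,"tz":0.2,"yaw":0}
  ]
}}

```text
time_s: 9.15
position: [0.5319, -0.2195, 0.0616]
tool_rot: [[-0.297, 0.955, -0.006], [0.955, 0.297, 0.013], [0.014, -0.002, -1.0]]
ft_force: [-0.7, 0.3, -1.7]
grip_width: 0.015
```

```bash
python3 -c "
from h import *
foot()"
```

```text
t 9.15 p [ 0.5319 -0.2195  0.0616] yang 17.3 q6 -51.9 F [-0.71  0.29 -1.75] M [-0.043 -0.043 -0.034] w 0.015 z [-0.0061  0.0132 -0.9999]
foot [ 0.5316 -0.2189  0.0143] ->sock tool cm [ 0.01 -0.   -0.97]
```

Request:
{"op": "carry_out", "data": {
  "rows": [
    {"tx":0,"ty":0,"tz":0.15,"yaw":0},
    {"tx":0,"ty":0,"tz":0.1,"yaw":0}
  ]
}}

```text
time_s: 9.35
position: [0.5318, -0.2195, 0.0588]
tool_rot: [[-0.297, 0.955, -0.006], [0.955, 0.297, 0.013], [0.015, -0.002, -1.0]]
ft_force: [0.2, 0.2, -1.9]
grip_width: 0.0153
```

```bash
python3 -c "
from h import *
foot()"
```

```text
t 9.35 p [ 0.5318 -0.2195  0.0588] yang 17.3 q6 -51.9 F [ 0.22  0.23 -1.95] M [ 0.021 -0.05   0.035] w 0.0153 z [-0.0063  0.0133 -0.9999]
foot [ 0.5315 -0.2189  0.0115] ->sock tool cm [ 0.    0.   -1.25]
```

Request:
{"op": "carry_out", "data": {
  "rows": [
    {"tx":0,"ty":0,"tz":0.08,"yaw":0},
    {"tx":0,"ty":0,"tz":0.03,"yaw":0}
  ]
}}

```text
time_s: 9.55
position: [0.5318, -0.2195, 0.0575]
tool_rot: [[-0.297, 0.955, -0.006], [0.955, 0.297, 0.013], [0.015, -0.002, -1.0]]
ft_force: [0.9, 0.3, -0.9]
grip_width: 0.0152
```

```bash
python3 -c "
from h import *
foot()"
```

```text
t 9.55 p [ 0.5318 -0.2195  0.0575] yang 17.29 q6 -51.9 F [ 0.89  0.27 -0.87] M [-0.    -0.03   0.021] w 0.0152 z [-0.0063  0.0134 -0.9999]
foot [ 0.5315 -0.2189  0.0102] ->sock tool cm [ 0.    0.   -1.38]
```

Request:
{"op": "carry_out", "data": {
  "rows": [
    {"tx":0,"ty":0,"tz":0.02,"yaw":0},
    {"tx":0,"ty":0,"tz":0,"yaw":0},
    {"tx":0,"ty":0,"tz":0,"yaw":0},
    {"tx":0,"ty":0,"tz":0,"yaw":0},
    {"tx":0,"ty":0,"tz":0,"yaw":0}
  ],
  "jaw": -0.2
}}

```text
time_s: 10.05
position: [0.5322, -0.2197, 0.058]
tool_rot: [[-0.297, 0.955, -0.005], [0.955, 0.297, 0.012], [0.013, -0.001, -1.0]]
ft_force: [-0.1, -0.5, -0.3]
grip_width: 0.0515
```

Run:
```python
from h import *
o=foot();P=cam('wrist');im=snap('wrist','w7.png')
hsv=cv2.cvtColor(im,cv2.COLOR_BGR2HSV)
m=cv2.inRange(hsv,(40,80,20),(85,255,255));k,l,s,c=cv2.connectedComponentsWithStats(m);i=1+s[1:,4].argmax();print(s[i],c[i].round(1))
o=env.observe()
for zz in(.100,.110):print(zz,onz('wrist',*c[i],zz,P),proj('wrist',(S[0],S[1],zz),P))
```

```text
t 10.05 p [ 0.5322 -0.2197  0.058 ] yang 17.3 q6 -51.9 F [-0.15 -0.5  -0.34] M [ 0.023  0.027 -0.058] w 0.0515 z [-0.0049  0.0124 -0.9999]
foot [ 0.532  -0.2191  0.0107] ->sock tool cm [ 0.04 -0.03 -1.33]
[ 249  300   62   57 2681] [279.4 329. ]
0.1 [ 0.5318943  -0.22020838  0.1       ] (np.float64(279.6752253943696), np.float64(325.7269097125373))
0.11 [ 0.52984027 -0.21326473  0.11      ] (np.float64(279.39956186126267), np.float64(346.28962952630854))
```

Request:
{"op": "carry_out", "data": {
  "rows": [
    {"tx":0,"ty":0,"tz":-1,"yaw":0},
    {"tx":0,"ty":0,"tz":-2,"yaw":0},
    {"tx":0,"ty":0,"tz":-3,"yaw":0},
    {"tx":0,"ty":0,"tz":-3,"yaw":0},
    {"tx":3,"ty":0,"tz":0,"yaw":0},
    {"tx":4,"ty":0,"tz":0,"yaw":0},
    {"tx":4,"ty":0,"tz":0,"yaw":0},
    {"tx":0,"ty":0,"tz":0,"yaw":-0.14},
    {"tx":0,"ty":0,"tz":0,"yaw":-0.14},
    {"tx":0,"ty":0,"tz":0,"yaw":-0.14},
    {"tx":0,"ty":0,"tz":0,"yaw":-0.14},
    {"tx":0,"ty":0,"tz":0,"yaw":-0.14}
  ],
  "jaw": -1
}}

```text
time_s: 11.3
position: [0.4991, -0.112, 0.1624]
tool_rot: [[-0.855, 0.518, 0.004], [0.518, 0.855, 0.008], [0.001, 0.009, -1.0]]
ft_force: [-0.1, -0.7, 0.3]
grip_width: 0.0859
```

Run:
```python
from h import *
to(.4985,-.1143,.12,68);P=cam('wrist');im=snap('wrist','w8.png')
print(proj('wrist',(.4985,-.1143,.09),P));print(env.observe()['q'].round(1))
hsv=cv2.cvtColor(im,cv2.COLOR_BGR2HSV);m=cv2.inRange(hsv,(0,0,200),(179,40,255));m=cv2.morphologyEx(m,cv2.MORPH_OPEN,np.ones((9,9)))
for c in cv2.findContours(m,0,2)[0]:
    if cv2.contourArea(c)>500:
        e=cv2.fitEllipse(cv2.convexHull(c));print(e,onz('wrist',*e[0],.09,P))
```

```text
t 11.3 p [ 0.4991 -0.112   0.1624] yang 58.81 q6 -85.2 F [-0.07 -0.66  0.26] M [ 0.035  0.061 -0.039] w 0.0859 z [ 0.0036  0.0085 -1.    ]
need tool cm [-0.07 -0.26  4.23] yaw -0.16
(np.float64(278.4102937263916), np.float64(223.02628760771768))
[-26.2  22.3  87.9   0.6  69.8 -85.6]
((34.209434509277344, 132.9539794921875), (18.203577041625977, 42.34846496582031), 134.1433563232422) [ 0.36832456 -0.21399758  0.09      ]
((106.39337158203125, 58.35373306274414), (18.03997039794922, 54.06212615966797), 42.5714225769043) [ 0.35822207 -0.14782556  0.09      ]
((113.10700988769531, 6.678450107574463), (29.140514373779297, 47.10626220703125), 72.81771850585938) [ 0.3392114  -0.12720451  0.09      ]
```

Run:
```python
from h import *
P=cam('wrist');im=cv2.imread('pics/w8.png')
hsv=cv2.cvtColor(im,cv2.COLOR_BGR2HSV)
for lo in(90,110,130,150,170):
    m=cv2.inRange(hsv,(0,0,lo),(179,60,255));m=cv2.morphologyEx(m,cv2.MORPH_OPEN,np.ones((9,9)));m=cv2.morphologyEx(m,cv2.MORPH_CLOSE,np.ones((13,13)))
    for c in cv2.findContours(m,0,2)[0]:
        if cv2.pointPolygonTest(c,(278.,223.),True)>-25 and len(c)>5:
            h=cv2.convexHull(c);e=cv2.fitEllipse(h);print(lo,cv2.contourArea(c),np.round(e[0],1),np.round(e[1],1),onz('wrist',*e[0],.09,P).round(4))
a=hsv[180:270:6,230:330:5,2];print(a)
```

```text
90 8089.5 [256.8 222.8] [ 81.8 186. ] [ 0.4909 -0.1269  0.09  ]
110 5051.0 [252.6 234. ] [ 70.1 107.9] [ 0.4963 -0.1337  0.09  ]
130 4928.5 [252.6 233.9] [ 70.1 106.7] [ 0.4963 -0.1336  0.09  ]
150 4818.5 [252.9 233.8] [ 68.2 106.3] [ 0.4963 -0.1334  0.09  ]
170 3367.0 [250.8 233.4] [ 64.5 105.5] [ 0.4953 -0.1345  0.09  ]
[[225 227 228 176  92 140 146 202 200 103 105 108  70 109 109 110 106  92
  136 129]
 [228 227 232  85 111  86 104 105  90  88  36  78 105  96 103 107 113 109
   68 129]
 [229 230  81 111  92 106  75  53 101  96  32  69 102 101 102  66 110 110
  111  92]
 [236 143 111  93 102  99  34  84 169 173 178 160  98  88 103 106  83 111
  109 128]
 [141 200  86 102 104  30 172 176 178 177 178 176 174 171  48 103 105  90
  129 129]
 [195 194 194 156 101 242 176 174 174 177 176 172 176 174 178 106  88 126
  126 136]
 [190 193 189 191 101 176 178 180 178 180 182 180 179 181 182  70 125 135
  127 124]
 [196 191 192 191 153 169 168 173 174 173 170 173 171 171 173  96 125 126
  131 135]
 [191 189 187 129 233 168 174 145  22 169 170 171 169 171 174 115 132 139
  146 189]
 [188 187 151 249 249 146  19 149 174 174 177 179 176 177 169 233 229 228
  222 211]
 [190 114 249 248 248 192 170 170 168 170 170 169 168 167 227 225 222 209
  212 219]
 [106 248 246 249 188 188 186 208 170 171 170 167 219 229 222 211 222 217
  222 226]
 [246 245 243 183 183 184 185 187 184 231 224 229 219 210 226 218 224 224
  207 213]
 [245 233 170 186 187 185 187 173 228 230 219 209 228 220 224 220 207 209
  198 202]
 [248  82 184 185 184 186 157 233 219 212 227 220 225 221 208 207 198 204
  212 219]]
```

The knob's top spans columns 255–302 and rows 198–248, so its centre is at (278.5, 223), as predicted. I'll descend over it.

Request:
{"op": "carry_out", "data": {
  "rows": [
    {"tx":-0.07,"ty":-0.26,"tz":0,"yaw":-0.08},
    {"tx":0,"ty":0,"tz":1,"yaw":-0.08},
    {"tx":0,"ty":0,"tz":2,"yaw":0},
    {"tx":0,"ty":0,"tz":2,"yaw":0},
    {"tx":0,"ty":0,"tz":1,"yaw":0},
    {"tx":0,"ty":0,"tz":0.5,"yaw":0},
    {"tx":0,"ty":0,"tz":0,"yaw":0}
  ]
}}

```text
time_s: 12.05
position: [0.5001, -0.115, 0.1001]
tool_rot: [[-0.926, 0.377, 0.01], [0.377, 0.926, 0.005], [-0.008, 0.009, -1.0]]
ft_force: [0.3, -0.1, 0.4]
grip_width: 0.0852
```

```bash
python3 -c "
from h import *
to(.4984,-.1143,.064,68)"
```

```text
t 12.05 p [ 0.5001 -0.115   0.1001] yang 67.86 q6 -94.6 F [ 0.26 -0.09  0.43] M [-0.021 -0.002 -0.019] w 0.0852 z [ 0.0102  0.0051 -0.9999]
need tool cm [ 0.21 -0.03  3.61] yaw -0.002
```

Request:
{"op": "carry_out", "data": {
  "rows": [
    {"tx":0.2,"ty":-0.03,"tz":0.6,"yaw":0},
    {"tx":0,"ty":0,"tz":1,"yaw":0},
    {"tx":0,"ty":0,"tz":1,"yaw":0},
    {"tx":0,"ty":0,"tz":0.5,"yaw":0},
    {"tx":0,"ty":0,"tz":0.1,"yaw":0},
    {"tx":0,"ty":0,"tz":0,"yaw":0}
  ]
}}

```text
time_s: 12.65
position: [0.4991, -0.1146, 0.0668]
tool_rot: [[-0.926, 0.378, 0.013], [0.378, 0.926, 0.004], [-0.01, 0.008, -1.0]]
ft_force: [0.3, -0.1, -0.4]
grip_width: 0.0854
```

```bash
python3 -c "
from h import *
to(.4984,-.1143,.064,68)"
```

```text
t 12.65 p [ 0.4991 -0.1146  0.0668] yang 67.79 q6 -94.6 F [ 0.28 -0.09 -0.37] M [-0.049  0.002  0.031] w 0.0854 z [ 0.0126  0.004  -0.9999]
need tool cm [0.08 0.   0.28] yaw -0.004
```

Request:
{"op": "carry_out", "data": {
  "rows": [
    {"tx":0.08,"ty":0,"tz":0.1,"yaw":0},
    {"tx":0,"ty":0,"tz":0,"yaw":0},
    {"tx":0,"ty":0,"tz":0,"yaw":0},
    {"tx":0,"ty":0,"tz":0,"yaw":0},
    {"tx":0,"ty":0,"tz":0,"yaw":0},
    {"tx":0,"ty":0,"tz":0,"yaw":0}
  ],
  "jaw": 1,
  "squeeze": 60
}}

```text
time_s: 13.25
position: [0.4986, -0.1144, 0.0666]
tool_rot: [[-0.926, 0.378, 0.014], [0.378, 0.926, 0.003], [-0.011, 0.008, -1.0]]
ft_force: [-0.5, -0.3, -0.9]
grip_width: 0.0365
```

```bash
python3 -c "
from h import *
to(.4984,-.1143,.064,68)"
```

```text
t 13.25 p [ 0.4986 -0.1144  0.0666] yang 67.79 q6 -94.6 F [-0.46 -0.32 -0.91] M [-0.126 -0.03   0.036] w 0.0365 z [ 0.0138  0.0034 -0.9999]
need tool cm [ 0.02 -0.    0.26] yaw -0.004
```

Request:
{"op": "carry_out", "data": {
  "rows": [
    {"tx":0,"ty":0,"tz":0,"yaw":0.1},
    {"tx":0,"ty":0,"tz":0,"yaw":0.1},
    {"tx":0,"ty":0,"tz":0,"yaw":0.1},
    {"tx":0,"ty":0,"tz":0,"yaw":0.1}
  ]
}}

```text
time_s: 13.65
position: [0.4983, -0.1148, 0.0665]
tool_rot: [[-0.698, 0.716, 0.013], [0.716, 0.698, 0.002], [-0.008, 0.011, -1.0]]
ft_force: [-0.9, -1.0, 0.0]
grip_width: 0.0368
```

```bash
python3 -c "
from h import *
to(.4986,-.1144,.066)"
```

```text
t 13.65 p [ 0.4983 -0.1148  0.0665] yang 44.24 q6 -71.0 F [-0.88 -1.05  0.02] M [-0.139  0.11   0.226] w 0.0368 z [ 0.0129  0.0018 -0.9999]
need tool cm [0.01 0.04 0.05]
```

Request:
{"op": "carry_out", "data": {
  "rows": [
    {"tx":0,"ty":0,"tz":0,"yaw":0.1},
    {"tx":0,"ty":0,"tz":0,"yaw":0.1},
    {"tx":0,"ty":0,"tz":0,"yaw":0.1},
    {"tx":0,"ty":0,"tz":0,"yaw":0.1}
  ]
}}

```text
time_s: 14.05
position: [0.498, -0.1151, 0.0665]
tool_rot: [[-0.35, 0.936, 0.012], [0.937, 0.351, 0.0], [-0.004, 0.011, -1.0]]
ft_force: [-1.3, -0.2, -0.7]
grip_width: 0.0366
```

```bash
python3 -c "
from h import *
to(.4985,-.1145,.066)"
```

```text
t 14.05 p [ 0.498  -0.1151  0.0665] yang 20.52 q6 -47.2 F [-1.26 -0.21 -0.75] M [-0.16   0.205  0.269] w 0.0366 z [ 1.160e-02  3.000e-04 -9.999e-01]
need tool cm [0.04 0.07 0.05]
```

Request:
{"op": "carry_out", "data": {
  "rows": [
    {"tx":0.03,"ty":0.05,"tz":0,"yaw":0.08},
    {"tx":0,"ty":0,"tz":0,"yaw":0.08}
  ]
}}

```text
time_s: 14.25
position: [0.4978, -0.1152, 0.0665]
tool_rot: [[-0.191, 0.981, 0.01], [0.982, 0.191, -0.001], [-0.003, 0.01, -1.0]]
ft_force: [0.7, 0.6, 0.6]
grip_width: 0.0368
```

```bash
python3 -c "
from h import *
to(.4985,-.1145,.066)"
```

```text
t 14.25 p [ 0.4978 -0.1152  0.0665] yang 11.03 q6 -37.6 F [0.72 0.59 0.57] M [-0.037  0.029  0.214] w 0.0368 z [ 0.01   -0.0011 -0.9999]
need tool cm [0.05 0.08 0.05]
```

Request:
{"op": "carry_out", "data": {
  "rows": [
    {"tx":0,"ty":0,"tz":0,"yaw":0.08},
    {"tx":0,"ty":0,"tz":0,"yaw":0.08}
  ]
}}

```text
time_s: 14.45
position: [0.4976, -0.1152, 0.0665]
tool_rot: [[-0.027, 1.0, 0.009], [1.0, 0.027, -0.002], [-0.002, 0.009, -1.0]]
ft_force: [-0.0, -0.0, -0.3]
grip_width: 0.0371
```

```bash
python3 -c "
from h import *
to(.4985,-.1145,.066)"
```

```text
t 14.45 p [ 0.4976 -0.1152  0.0665] yang 1.54 q6 -28.1 F [-0.05 -0.   -0.25] M [-0.083  0.169  0.247] w 0.0371 z [ 0.0094 -0.0015 -1.    ]
need tool cm [0.07 0.09 0.05]
```

Request:
{"op": "carry_out", "data": {
  "rows": [
    {"tx":0,"ty":0,"tz":0,"yaw":0.08},
    {"tx":0,"ty":0,"tz":0,"yaw":0.08}
  ]
}}

```text
time_s: 14.65
position: [0.4974, -0.1152, 0.0665]
tool_rot: [[0.138, 0.99, 0.009], [0.99, -0.138, -0.002], [-0.001, 0.009, -1.0]]
ft_force: [-0.4, 0.3, -0.1]
grip_width: 0.0367
```

```bash
python3 -c "
from h import *
to(.4985,-.1145,.066)"
```

```text
t 14.65 p [ 0.4974 -0.1152  0.0665] yang -7.93 q6 -18.6 F [-0.41  0.31 -0.09] M [-0.124  0.151  0.261] w 0.0367 z [ 0.0088 -0.002  -1.    ]
need tool cm [0.08 0.1  0.05]
```

Request:
{"op": "carry_out", "data": {
  "rows": [
    {"tx":0,"ty":0,"tz":0,"yaw":0.08},
    {"tx":0,"ty":0,"tz":0,"yaw":0.08}
  ]
}}

```text
time_s: 14.85
position: [0.4972, -0.1152, 0.0665]
tool_rot: [[0.299, 0.954, 0.008], [0.954, -0.299, -0.002], [0.0, 0.008, -1.0]]
ft_force: [-0.6, 0.5, 0.7]
grip_width: 0.0366
```

```bash
python3 -c "
from h import *
to(.4985,-.1145,.066)"
```

```text
t 14.85 p [ 0.4972 -0.1152  0.0665] yang -17.4 q6 -9.0 F [-0.57  0.45  0.67] M [-0.085  0.145  0.24 ] w 0.0366 z [ 0.0081 -0.0024 -1.    ]
need tool cm [0.1  0.1  0.05]
```

Request:
{"op": "carry_out", "data": {
  "rows": [
    {"tx":0,"ty":0,"tz":0,"yaw":0.08},
    {"tx":0,"ty":0,"tz":0,"yaw":0.08}
  ]
}}

```text
time_s: 15.05
position: [0.497, -0.1151, 0.0665]
tool_rot: [[0.452, 0.892, 0.007], [0.892, -0.452, -0.003], [0.001, 0.008, -1.0]]
ft_force: [-0.0, 0.9, 0.1]
grip_width: 0.0368
```

```bash
python3 -c "
from h import *
to(.4985,-.1145,.066)"
```

```text
t 15.05 p [ 0.497  -0.1151  0.0665] yang -26.87 q6 0.5 F [-0.01  0.87  0.08] M [-0.1    0.125  0.284] w 0.0368 z [ 0.0074 -0.0028 -1.    ]
need tool cm [0.12 0.1  0.05]
```

Request:
{"op": "carry_out", "data": {
  "rows": [
    {"tx":0,"ty":0,"tz":0,"yaw":0.08},
    {"tx":0,"ty":0,"tz":0,"yaw":0.08}
  ]
}}

```text
time_s: 15.25
position: [0.4969, -0.115, 0.0665]
tool_rot: [[0.593, 0.805, 0.007], [0.805, -0.593, -0.003], [0.001, 0.007, -1.0]]
ft_force: [0.0, 0.6, 0.1]
grip_width: 0.0366
```

```bash
python3 -c "
from h import *
to(.4985,-.1145,.066);snap('wrist','w9.png')"
```

```text
t 15.25 p [ 0.4969 -0.115   0.0665] yang -36.34 q6 10.0 F [0.04 0.61 0.12] M [-0.011  0.121  0.327] w 0.0366 z [ 0.0067 -0.0031 -1.    ]
need tool cm [0.14 0.1  0.05]
```

Request:
{"op": "carry_out", "data": {
  "rows": [
    {"tx":0,"ty":0,"tz":0,"yaw":0.08}
  ]
}}

```text
time_s: 15.4
position: [0.4968, -0.115, 0.0665]
tool_rot: [[0.658, 0.753, 0.006], [0.753, -0.658, -0.003], [0.002, 0.007, -1.0]]
ft_force: [0.5, 0.6, -0.4]
grip_width: 0.0364
```

```bash
python3 -c "
from h import *
st()"
```

```text
t 15.4 p [ 0.4968 -0.115   0.0665] yang -41.11 q6 14.8 F [ 0.48  0.63 -0.38] M [0.001 0.158 0.426] w 0.0364 z [ 0.0065 -0.0032 -1.    ]
```

Request:
{"op": "carry_out", "data": {
  "rows": [
    {"tx":0,"ty":0,"tz":0,"yaw":0.08}
  ]
}}

```text
time_s: 15.5
position: [0.4967, -0.1149, 0.0665]
tool_rot: [[0.716, 0.698, 0.006], [0.698, -0.716, -0.003], [0.002, 0.007, -1.0]]
ft_force: [0.2, 0.6, -0.1]
grip_width: 0.0365
```

```bash
python3 -c "
from h import *
st()"
```

```text
t 15.5 p [ 0.4967 -0.1149  0.0665] yang -45.73 q6 19.4 F [ 0.15  0.61 -0.14] M [-0.007  0.159  0.413] w 0.0365 z [ 0.0062 -0.0034 -1.    ]
```

Request:
{"op": "carry_out", "data": {
  "rows": [
    {"tx":0,"ty":0,"tz":0,"yaw":0.08}
  ]
}}

```text
time_s: 15.6
position: [0.4967, -0.1149, 0.0665]
tool_rot: [[0.77, 0.638, 0.006], [0.638, -0.77, -0.004], [0.002, 0.006, -1.0]]
ft_force: [-0.0, 0.2, 0.3]
grip_width: 0.0368
```

```bash
python3 -c "
from h import *
st()"
```

```text
t 15.6 p [ 0.4967 -0.1149  0.0665] yang -50.36 q6 24.1 F [-0.02  0.18  0.31] M [-0.026  0.161  0.364] w 0.0368 z [ 0.0058 -0.0036 -1.    ]
```

Request:
{"op": "carry_out", "data": {
  "rows": [
    {"tx":0,"ty":0,"tz":0,"yaw":0.08}
  ]
}}

```text
time_s: 15.7
position: [0.4966, -0.1148, 0.0665]
tool_rot: [[0.819, 0.574, 0.005], [0.574, -0.819, -0.004], [0.002, 0.006, -1.0]]
ft_force: [0.7, 0.1, -0.3]
grip_width: 0.0366
```

```bash
python3 -c "
from h import *
st()"
```

```text
t 15.7 p [ 0.4966 -0.1148  0.0665] yang -54.99 q6 28.7 F [ 0.68  0.07 -0.34] M [0.059 0.157 0.385] w 0.0366 z [ 0.0055 -0.0037 -1.    ]
```

Request:
{"op": "carry_out", "data": {
  "rows": [
    {"tx":0,"ty":0,"tz":0,"yaw":0.08}
  ]
}}

```text
time_s: 15.8
position: [0.4965, -0.1147, 0.0665]
tool_rot: [[0.863, 0.506, 0.005], [0.506, -0.863, -0.004], [0.003, 0.006, -1.0]]
ft_force: [-0.2, -0.4, -0.1]
grip_width: 0.0366
```

```bash
python3 -c "
from h import *
st()"
```

```text
t 15.8 p [ 0.4965 -0.1147  0.0665] yang -59.61 q6 33.4 F [-0.15 -0.36 -0.14] M [0.033 0.221 0.413] w 0.0366 z [ 0.0052 -0.0038 -1.    ]
```

Request:
{"op": "carry_out", "data": {
  "rows": [
    {"tx":0,"ty":0,"tz":0,"yaw":0.08}
  ]
}}

```text
time_s: 15.9
position: [0.4965, -0.1146, 0.0665]
tool_rot: [[0.901, 0.435, 0.005], [0.435, -0.901, -0.004], [0.003, 0.006, -1.0]]
ft_force: [-0.6, 0.6, 0.2]
grip_width: 0.0364
```

```bash
python3 -c "
from h import *
st()"
```

```text
t 15.9 p [ 0.4965 -0.1146  0.0665] yang -64.24 q6 38.0 F [-0.57  0.56  0.22] M [0.092 0.133 0.461] w 0.0364 z [ 0.005  -0.0039 -1.    ]
```

Request:
{"op": "carry_out", "data": {
  "rows": [
    {"tx":0,"ty":0,"tz":0,"yaw":0.08}
  ]
}}

```text
time_s: 16.0
position: [0.4964, -0.1145, 0.0665]
tool_rot: [[0.933, 0.361, 0.005], [0.361, -0.933, -0.004], [0.003, 0.005, -1.0]]
ft_force: [-0.1, 0.9, -0.6]
grip_width: 0.0367
```

```bash
python3 -c "
from h import *
st()"
```

```text
t 16.0 p [ 0.4964 -0.1145  0.0665] yang -68.86 q6 42.6 F [-0.09  0.85 -0.64] M [-0.008  0.163  0.371] w 0.0367 z [ 0.0048 -0.004  -1.    ]
```

Request:
{"op": "carry_out", "data": {
  "rows": [
    {"tx":0,"ty":0,"tz":0,"yaw":0.08}
  ]
}}

```text
time_s: 16.1
position: [0.4963, -0.1144, 0.0665]
tool_rot: [[0.959, 0.284, 0.004], [0.284, -0.959, -0.004], [0.003, 0.005, -1.0]]
ft_force: [0.3, 0.7, 0.8]
grip_width: 0.0367
```

```bash
python3 -c "
from h import *
st()"
```

```text
t 16.1 p [ 0.4963 -0.1144  0.0665] yang -73.49 q6 47.3 F [0.28 0.74 0.83] M [0.058 0.123 0.414] w 0.0367 z [ 0.0044 -0.0041 -1.    ]
```

The torque peaked at about -44° and -64° and fell after each, which means the ratchet has slipped about 29° and clicked once, or twice at most. I'll stop here, let go and check the marks.

Request:
{"op": "carry_out", "data": {
  "rows": [
    {"tx":0,"ty":0,"tz":0,"yaw":0},
    {"tx":0,"ty":0,"tz":0,"yaw":0},
    {"tx":0,"ty":0,"tz":0,"yaw":0},
    {"tx":0,"ty":0,"tz":0,"yaw":0},
    {"tx":0,"ty":0,"tz":-1,"yaw":0},
    {"tx":0,"ty":0,"tz":-2,"yaw":0},
    {"tx":0,"ty":0,"tz":-3,"yaw":0},
    {"tx":0,"ty":0,"tz":-3,"yaw":0},
    {"tx":0,"ty":0,"tz":-1,"yaw":0},
    {"tx":0,"ty":0,"tz":0,"yaw":0}
  ],
  "jaw": -1
}}

```text
time_s: 17.1
position: [0.496, -0.1142, 0.1737]
tool_rot: [[0.956, 0.294, 0.006], [0.294, -0.956, -0.005], [0.005, 0.006, -1.0]]
ft_force: [0.0, 0.2, -0.2]
grip_width: 0.0852
```

Run:
```python
from h import *
to(.496,.006,.16,125)
im=snap('top','top1.png');snap('scene','scene1.png')
hsv=cv2.cvtColor(im,cv2.COLOR_BGR2HSV)
```

```text
t 17.1 p [ 0.496  -0.1142  0.1737] yang -72.91 q6 46.7 F [ 0.03  0.18 -0.15] M [-0.045  0.052  0.048] w 0.0852 z [ 0.0061 -0.0046 -1.    ]
need tool cm [  3.53 -11.5    1.31] yaw -3.454
```

Request:
{"op": "carry_out", "data": {
  "rows": [
    {"tx":1.2,"ty":-3.8,"tz":0,"yaw":0},
    {"tx":1.2,"ty":-3.8,"tz":0,"yaw":0},
    {"tx":1.1,"ty":-3.8,"tz":0,"yaw":0},
    {"tx":0,"ty":0,"tz":0,"yaw":-0.14},
    {"tx":0,"ty":0,"tz":0,"yaw":-0.14},
    {"tx":0,"ty":0,"tz":0,"yaw":-0.14},
    {"tx":0,"ty":0,"tz":0,"yaw":-0.14},
    {"tx":0,"ty":0,"tz":0,"yaw":-0.14},
    {"tx":0,"ty":0,"tz":0,"yaw":-0.14},
    {"tx":0,"ty":0,"tz":0,"yaw":-0.14},
    {"tx":0,"ty":0,"tz":0,"yaw":-0.14},
    {"tx":0,"ty":0,"tz":0,"yaw":-0.14}
  ]
}}

```text
time_s: 18.4
position: [0.49, 0.0112, 0.1595]
tool_rot: [[-0.037, 0.999, -0.021], [0.999, 0.037, 0.002], [0.003, -0.021, -1.0]]
ft_force: [0.0, -0.2, -0.5]
grip_width: 0.0852
```

Request:
{"op": "carry_out", "data": {
  "rows": [
    {"tx":0,"ty":0,"tz":0,"yaw":-0.14},
    {"tx":0,"ty":0,"tz":0,"yaw":-0.14},
    {"tx":0,"ty":0,"tz":0,"yaw":-0.14},
    {"tx":0,"ty":0,"tz":0,"yaw":-0.14},
    {"tx":0,"ty":0,"tz":0,"yaw":-0.14},
    {"tx":0,"ty":0,"tz":0,"yaw":-0.14},
    {"tx":0,"ty":0,"tz":0,"yaw":-0.14},
    {"tx":0,"ty":0,"tz":0,"yaw":-0.14},
    {"tx":0,"ty":0,"tz":0,"yaw":-0.14},
    {"tx":0,"ty":0,"tz":0,"yaw":-0.14},
    {"tx":0,"ty":0,"tz":0,"yaw":-0.14},
    {"tx":0,"ty":0,"tz":0,"yaw":-0.14}
  ],
  "jaw": 0.6
}}

```text
time_s: 19.6
position: [0.4839, 0.0122, 0.147]
tool_rot: [[-0.975, -0.218, -0.047], [-0.218, 0.976, 0.009], [0.044, 0.019, -0.999]]
ft_force: [0.4, -0.8, -0.1]
grip_width: 0.017
```

Run:
```python
from h import *
to(.496,.006,.09,125);P=cam('wrist')
print(proj('wrist',(.4975,-.1143,.07),P),proj('wrist',(.4975,-.1143,.044),P))
```

```text
t 19.6 p [0.4839 0.0122 0.147 ] yang 102.58 q6 -115.1 F [ 0.41 -0.77 -0.13] M [-0.043 -0.037  0.005] w 0.017 z [-0.0475  0.0085 -0.9988]
need tool cm [-1.3  -0.97  5.63] yaw -0.391
(np.float64(95.51526809883899), np.float64(206.2569950525275)) (np.float64(114.52179776319008), np.float64(198.68711974176728))
```

Request:
{"op": "carry_out", "data": {
  "rows": [
    {"tx":0,"ty":0,"tz":0,"yaw":-0.13},
    {"tx":0,"ty":0,"tz":0,"yaw":-0.13},
    {"tx":0,"ty":0,"tz":0,"yaw":-0.12},
    {"tx":-0.9,"ty":-1,"tz":1.5,"yaw":0},
    {"tx":0,"ty":0,"tz":1.5,"yaw":0},
    {"tx":0,"ty":0,"tz":1.4,"yaw":0},
    {"tx":0,"ty":0,"tz":0,"yaw":0}
  ]
}}

```text
time_s: 20.3
position: [0.4917, 0.0101, 0.0946]
tool_rot: [[-0.811, -0.581, -0.061], [-0.583, 0.812, 0.012], [0.042, 0.045, -0.998]]
ft_force: [1.1, 0.1, 0.4]
grip_width: 0.017
```

Run:
```python
from h import *
to(.496,.006,.09,125);P=cam('wrist');im=snap('wrist','w10.png');V=P[2];print('cam',-V[:3,:3].T@V[:3,3])
a=np.array(proj('wrist',(.4975,-.1143,.07),P));print(a,proj('wrist',(.4975,-.1143,.044),P))
x=int(max(0,a[0]-65));y=int(a[1]-65);cv2.imwrite('pics/c10.png',cv2.resize(im[y:y+130,x:x+130],None,fx=4.5,fy=4.5,interpolation=cv2.INTER_CUBIC));print(x,y)
```

```text
t 20.3 p [0.4917 0.0101 0.0946] yang 125.59 q6 -138.2 F [1.11 0.12 0.41] M [ 0.002 -0.013  0.031] w 0.017 z [-0.0605  0.0115 -0.9981]
need tool cm [-0.13 -0.61  0.43] yaw 0.01
cam [ 0.44481417 -0.03189821  0.22952612]
[ 60.91669941 122.75879971] (np.float64(90.75879112870402), np.float64(124.35990270869456))
0 57
```

View pics/c10.png

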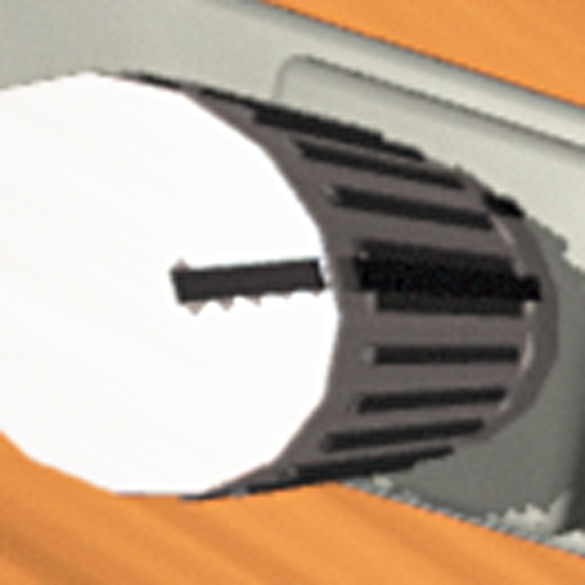

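Run:
```python
from h import *
P=cam('wrist')
def cyl(u,v,r,C):
    c,d=ray('wrist',u,v,P);a=c[:2]-C;A=d[:2]@d[:2];B=2*a@d[:2];q=B*B-4*A*(a@a-r*r)
    if q<0: return None
    t=(-B-q**.5)/2/A;X=c+t*d;return round(np.degrees(np.arctan2(*(X[:2]-C)[::-1])),1),X[2].round(4)
for C in([.4975,-.1143],[.4985,-.1143],[.4965,-.1145]):
    C=np.array(C);f=lambda x,y:(x/4.5,57+y/4.5)
    print('knob',[cyl(*f(x,y),.019,C) for x,y in((380,265),(450,275),(520,288))],'collar?',[cyl(*f(x,y),.018,C) for x,y in((495,197),(505,203),(520,210),(535,290))])
    print([ (a,np.round((np.array(proj('wrist',(C[0]+.018*np.cos(np.radians(a)),C[1]+.018*np.sin(np.radians(a)),.045),P))-[0,57])*4.5)) for a in range(100,191,10)])
    print('top px',(np.array(proj('wrist',(C[0],C[1],.09),P))-[0,57])*4.5)
im=cv2.imread('pics/w10.png')
# enlarge right edge with contrast
c=im[90:135,85:135];c=cv2.resize(c,None,fx=12,fy=12,interpolation=cv2.INTER_NEAREST);c=cv2.convertScaleAbs(c,alpha=1.6);cv2.imwrite('pics/c11.png',c)
```

```text
knob [(np.float64(131.9), np.float64(0.0855)), (np.float64(130.8), np.float64(0.0727)), (np.float64(128.6), np.float64(0.0575))] collar? [(np.float64(166.0), np.float64(0.0495)), (np.float64(163.7), np.float64(0.0482)), (np.float64(161.5), np.float64(0.0454)), (np.float64(128.7), np.float64(0.0515))]
[(100, array([553., 365.])), (110, array([559., 341.])), (120, array([561., 315.])), (130, array([558., 289.])), (140, array([551., 262.])), (150, array([540., 237.])), (160, array([524., 214.])), (170, array([505., 193.])), (180, array([483., 175.])), (190, array([458., 161.]))]
top px [145.62455268 285.27614105]
knob [(np.float64(134.5), np.float64(0.0842)), (np.float64(133.5), np.float64(0.0714)), (np.float64(131.2), np.float64(0.056))] collar? [(np.float64(171.0), np.float64(0.046)), (np.float64(168.4), np.float64(0.0448)), (np.float64(166.0), np.float64(0.0422)), (np.float64(131.5), np.float64(0.05))]
[(100, array([549., 371.])), (110, array([555., 347.])), (120, array([557., 322.])), (130, array([554., 295.])), (140, array([547., 269.])), (150, array([536., 244.])), (160, array([520., 221.])), (170, array([501., 200.])), (180, array([479., 182.])), (190, array([454., 168.]))]
top px [140.69806579 294.40584476]
knob [(np.float64(128.9), np.float64(0.0864)), (np.float64(127.9), np.float64(0.0737)), (np.float64(125.7), np.float64(0.0584))] collar? [(np.float64(161.1), np.float64(0.0525)), (np.float64(159.1), np.float64(0.051)), (np.float64(157.1), np.float64(0.0481)), (np.float64(125.7), np.float64(0.0525))]
[(100, array([555., 357.])), (110, array([562., 333.])), (120, array([564., 307.])), (130, array([561., 281.])), (140, array([554., 255.])), (150, array([542., 229.])), (160, array([527., 206.])), (170, array([508., 185.])), (180, array([485., 167.])), (190, array([461., 153.]))]
top px [148.51235713 274.80659721]
```

View pics/c11.png

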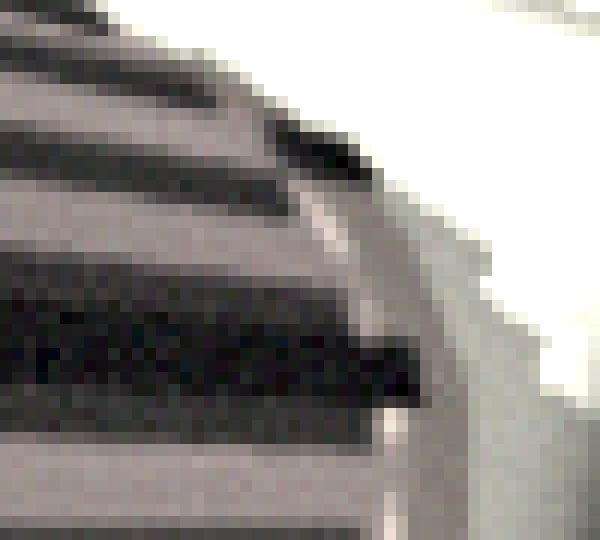

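The enlarged crop shows the knob line at about 131° and the separate collar line, the black patch at pixel (112,102.5), at about 164°. The slip is therefore about 33°, which is one click, with the second at 40°. Next I'll check the dop and the bystanders.

Run:
```python
from h import *
st();t=snap('top','top2.png');s=snap('scene','scene2.png')
px={}
for n,im in(('top',t),('scene',s)):
    hsv=cv2.cvtColor(im,cv2.COLOR_BGR2HSV);m=cv2.inRange(hsv,(40,80,20),(82,255,255))
    k,l,st_,c=cv2.connectedComponentsWithStats(m);q=proj(n,(S[0],S[1],.1))
    print(n,'expect',np.round(q,1),[(c[i].round(1).tolist(),int(st_[i,4])) for i in range(1,k) if st_[i,4]>5 and np.hypot(*(c[i]-q))<25])
z=lambda im,x,y,w,h,k:cv2.resize(im[y:y+h,x:x+w],None,fx=k,fy=k,interpolation=cv2.INTER_CUBIC)
o=np.hstack([z(s,140,120,140,120,3.3)[:396,:462],z(t,335,165,110,130,3)[:390,:330] if 0 else cv2.resize(t[165:285,335:435],(330,396))]);cv2.imwrite('pics/c12.png',o)
t0=cv2.imread('pics/top0.png')
for nm,(u,v) in dict(jar=(193,108),loupe=(281,124),weight=(314,117),turq=(135,284),flat=(240,229),cone=(210,234)).items():
    print(nm,cv2.absdiff(t0,t)[v-9:v+9,u-9:u+9].mean().round(1))
```

```text
t 20.35 p [0.4921 0.0101 0.0955] yang 125.59 q6 -138.2 F [ 0.02 -1.27 -0.39] M [0.025 0.013 0.023] w 0.0171 z [-0.0592  0.0112 -0.9982]
top expect [429.  190.9] [([432.4, 190.2], 65)]
scene expect [166.4 163.1] [([164.3, 162.1], 37)]
jar 6.2
loupe 3.7
weight 5.2
turq 17.2
flat 32.6
cone 9.3
```

View pics/c12.png

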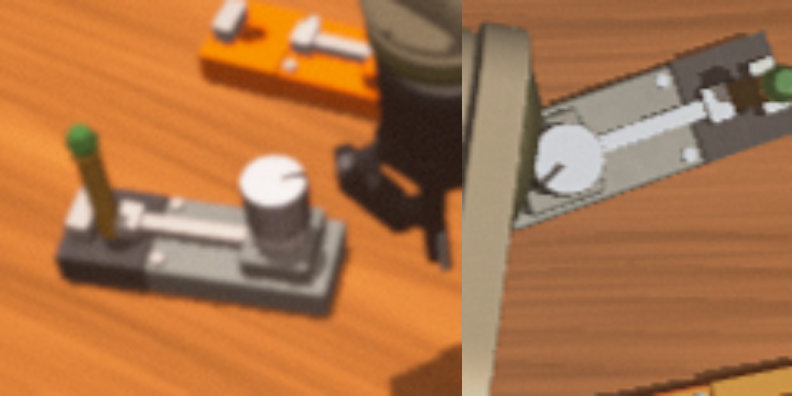

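Run:
```python
from h import *
def tri(a,b):
    c1,d1=ray('top',*a);c2,d2=ray('scene',*b)
    M=np.stack([d1,-d2],1);k=np.linalg.lstsq(M,c2-c1,rcond=None)[0]
    p,q=c1+k[0]*d1,c2+k[1]*d2; return ((p+q)/2).round(4),(np.linalg.norm(p-q)*1e3).round(1)
for a,b in(('top1','scene1'),('top2','scene2')):
    r=[]
    for n,f in(('top',a),('scene',b)):
        im=cv2.imread(f'pics/{f}.png');hsv=cv2.cvtColor(im,cv2.COLOR_BGR2HSV);m=cv2.inRange(hsv,(40,80,20),(85,255,255))
        k,l,s,c=cv2.connectedComponentsWithStats(m);q=proj(n,(S[0],S[1],.1))
        i=min((i for i in range(1,k) if s[i,4]>20),key=lambda i:np.hypot(*(c[i]-q)));r.append(c[i]);print(n,s[i],c[i].round(1))
    print(tri(*r))
s=cv2.imread('pics/scene2.png')
# rod edge centreline in scene: brass mask vs predicted upright rod
hsv=cv2.cvtColor(s,cv2.COLOR_BGR2HSV)
for D in(np.array([0,0]),):
    for z in(.045,.06,.075,.1): print(z,np.round(proj('scene',(S[0],S[1],z)),1),np.round(proj('top',(S[0],S[1],z)),1))
for r in range(164,192,3): print(r,hsv[r,158:182].tolist()[::1] if r==176 else [int(v) for v in hsv[r,156:184,2]])
```

```text
top [124 276  22  15 119] [132.7 282.7]
scene [162 159   6   7  37] [164.3 162.1]
(array([0.584 , 0.0787, 0.4592]), np.float64(354.4))
top [428 186   9  10  65] [432.4 190.2]
scene [162 159   6   7  37] [164.3 162.1]
(array([ 0.5322, -0.224 ,  0.1011]), np.float64(1.1))
0.045 [171.6 181.3] [420.4 193.1]
0.06 [170.2 176.5] [422.6 192.6]
0.075 [168.9 171.6] [424.9 192. ]
0.1 [166.4 163.1] [429.  190.9]
164 [240, 239, 232, 205, 151, 100, 91, 92, 93, 92, 90, 86, 87, 126, 182, 214, 223, 226, 227, 226, 227, 225, 225, 223, 220, 219, 217, 212]
167 [240, 240, 240, 238, 230, 190, 138, 105, 91, 90, 90, 99, 104, 120, 159, 198, 219, 224, 223, 225, 224, 226, 226, 227, 228, 228, 227, 226]
170 [232, 235, 235, 237, 238, 235, 222, 175, 124, 104, 99, 102, 103, 102, 121, 161, 207, 227, 230, 229, 228, 228, 228, 227, 226, 227, 226, 226]
173 [230, 231, 229, 229, 230, 231, 229, 211, 166, 124, 105, 105, 104, 104, 103, 123, 166, 210, 229, 231, 231, 231, 232, 232, 232, 230, 230, 229]
176 [[13, 188, 226], [14, 194, 227], [13, 189, 228], [13, 185, 230], [14, 183, 230], [13, 172, 226], [12, 148, 204], [13, 135, 1
[... 256 characters left out ...]
27]]
179 [215, 215, 216, 216, 220, 221, 223, 229, 230, 218, 173, 126, 105, 101, 105, 103, 103, 98, 98, 103, 109, 113, 116, 116, 113, 116, 114, 118]
182 [214, 218, 219, 217, 217, 220, 229, 234, 235, 233, 215, 172, 126, 106, 104, 106, 104, 103, 99, 113, 162, 214, 232, 233, 229, 226, 210, 169]
185 [208, 210, 210, 214, 222, 231, 234, 236, 235, 235, 225, 185, 133, 104, 102, 104, 104, 100, 105, 121, 148, 179, 207, 230, 236, 231, 210, 209]
188 [212, 209, 200, 181, 175, 182, 196, 209, 215, 207, 171, 123, 95, 90, 95, 101, 105, 105, 111, 121, 135, 152, 179, 210, 209, 187, 174, 191]
191 [210, 205, 182, 145, 114, 99, 92, 96, 94, 93, 94, 85, 80, 87, 94, 94, 98, 95, 96, 96, 96, 90, 92, 93, 94, 91, 86, 84]
```

The bystanders look untouched, but the stone sits about 4–5 mm towards the anvil, so the dop may be leaning about 3°. There is plenty of time, so I'll measure that up close with the wrist camera from beside the vise.

Request:
{"op": "carry_out", "data": {
  "rows": [
    {"tx":0,"ty":0,"tz":-3,"yaw":0},
    {"tx":0,"ty":0,"tz":-4,"yaw":0},
    {"tx":0,"ty":0,"tz":-4,"yaw":0},
    {"tx":0,"ty":0,"tz":-2,"yaw":0},
    {"tx":0,"ty":0,"tz":0,"yaw":0.145},
    {"tx":0,"ty":0,"tz":0,"yaw":0.145},
    {"tx":0,"ty":0,"tz":0,"yaw":0.145},
    {"tx":0,"ty":0,"tz":0,"yaw":0.145},
    {"tx":0,"ty":0,"tz":0,"yaw":0.145},
    {"tx":0,"ty":0,"tz":0,"yaw":0.145},
    {"tx":0,"ty":0,"tz":0,"yaw":0.145},
    {"tx":0,"ty":0,"tz":0,"yaw":0.145}
  ],
  "jaw": -1
}}

```text
time_s: 21.65
position: [0.5004, 0.0088, 0.2425]
tool_rot: [[-0.838, 0.544, -0.041], [0.544, 0.839, 0.007], [0.038, -0.016, -0.999]]
ft_force: [0.2, -0.6, -0.6]
grip_width: 0.0854
```

Request:
{"op": "carry_out", "data": {
  "rows": [
    {"tx":0,"ty":0,"tz":0,"yaw":0.145},
    {"tx":0,"ty":0,"tz":0,"yaw":0.145},
    {"tx":0,"ty":0,"tz":0,"yaw":0.145},
    {"tx":0,"ty":0,"tz":0,"yaw":0.145},
    {"tx":0,"ty":0,"tz":0,"yaw":0.145},
    {"tx":0,"ty":0,"tz":0,"yaw":0.145},
    {"tx":0,"ty":0,"tz":0,"yaw":0.145},
    {"tx":0,"ty":0,"tz":0,"yaw":0.145},
    {"tx":0,"ty":0,"tz":0,"yaw":0.145},
    {"tx":0,"ty":0,"tz":0,"yaw":0.145},
    {"tx":0,"ty":0,"tz":0,"yaw":0.145},
    {"tx":0,"ty":0,"tz":0,"yaw":0.145}
  ]
}}

```text
time_s: 22.85
position: [0.4996, 0.0093, 0.2524]
tool_rot: [[0.72, 0.693, -0.027], [0.693, -0.72, 0.004], [-0.016, -0.022, -1.0]]
ft_force: [-0.7, -0.1, -0.1]
grip_width: 0.0851
```

Run:
```python
from h import *
to(.5318-.05*.956,-.2191-.05*.295,.175,-73)
```

```text
t 22.85 p [0.4996 0.0093 0.2524] yang -46.11 q6 33.6 F [-0.71 -0.08 -0.13] M [-0.04 -0.05  0.02] w 0.0851 z [-0.0268  0.0041 -0.9996]
need tool cm [-17.86  16.6    7.68] yaw 0.469
```

Request:
{"op": "carry_out", "data": {
  "rows": [
    {"tx":-3.4,"ty":3.2,"tz":0,"yaw":0},
    {"tx":-3.4,"ty":3.2,"tz":0,"yaw":0},
    {"tx":-3.4,"ty":3.2,"tz":0,"yaw":0},
    {"tx":-3.4,"ty":3.2,"tz":0,"yaw":0},
    {"tx":-3.4,"ty":3.2,"tz":0,"yaw":0},
    {"tx":0,"ty":0,"tz":1,"yaw":0.115},
    {"tx":0,"ty":0,"tz":1,"yaw":0.115},
    {"tx":0,"ty":0,"tz":1,"yaw":0.115},
    {"tx":0,"ty":0,"tz":1,"yaw":0.115},
    {"tx":0,"ty":0,"tz":0,"yaw":0}
  ]
}}

```text
time_s: 23.85
position: [0.4851, -0.2334, 0.2188]
tool_rot: [[0.96, 0.281, -0.015], [0.281, -0.96, -0.003], [-0.015, -0.002, -1.0]]
ft_force: [0.5, 0.6, -0.2]
grip_width: 0.0855
```

Run:
```python
from h import *
to(.5318-.05*.956,-.2191-.05*.295,.175,-73);P=cam('wrist');im=snap('wrist','w11.png')
hsv=cv2.cvtColor(im,cv2.COLOR_BGR2HSV)
m=cv2.inRange(hsv,(40,80,20),(85,255,255));k,l,s,c=cv2.connectedComponentsWithStats(m)
for i in range(1,k):
    if s[i,4]>60: print(s[i],c[i].round(1),[onz('wrist',*c[i],z,P).round(4).tolist() for z in(.098,.104)])
W=np.array([.5318,-.2191])
for z in(.11,.1,.08,.06,.045,.038): print(z,np.round(proj('wrist',(*W,z),P),1))
m=cv2.inRange(hsv,(12,130,20),(30,255,200))
q=np.array([proj('wrist',(*W,z),P) for z in np.linspace(.03,.11,9)])
x0,x1=int(q[:,0].min()-25),int(q[:,0].max()+25)
for r in range(int(q[:,1].min())-15,int(q[:,1].max())+16,4):
    x=np.where(m[r,x0:x1])[0]+x0; print(r,(int(x.min()),int(x.max()),len(x)) if len(x) else None,end='; ')
```

```text
t 23.85 p [ 0.4851 -0.2334  0.2188] yang -73.71 q6 35.8 F [ 0.52  0.65 -0.16] M [ 0.025  0.011 -0.037] w 0.0855 z [-0.0152 -0.0028 -0.9999]
need tool cm [-0.05  0.02  4.38] yaw -0.012
[274 130  25  27 497] [285.3 143. ] [[0.5328, -0.2234, 0.098], [0.5333, -0.2232, 0.104]]
0.11 [279.6 144.1]
0.1 [279.6 142.9]
0.08 [279.8 140.8]
0.06 [279.9 139. ]
0.045 [280.  137.7]
0.038 [280.1 137.2]
121 None; 125 None; 129 (278, 284, 7); 133 (275, 276, 2); 137 None; 141 None; 145 None; 149 None; 153 None; 157 None;
```

```bash
python3 -c "
from h import *
st();print(env.close_job())"
```

```text
t 23.9 p [ 0.4854 -0.2336  0.2197] yang -73.52 q6 35.6 F [ 0.87 -0.33  0.18] M [-0.033 -0.003 -0.009] w 0.0857 z [-0.014  -0.0038 -0.9999]
the job is handed in; nothing more can be done
None
```

The green-stone dop is clamped in the grey vise and the job is handed in at 23.9 s, but the dop leans about 3° towards the anvil.

- **Placing:** I lifted the dop from the rack's end hole and lowered it to full depth in the socket with no more than about 2 N at the wrist. It measured upright after I let go.
- **Tightening:** I turned the knob about 141° clockwise in one grip. The torque rose from about 0.25 to 0.46 N m, with peaks 20° apart.
- **Clicks:** The knob and collar lines show about 33° of slip, give or take 3°. That is one click, with the second due at 40°. The torque peaks could also be read as two, which is still within the limit.
- **Lean (the check that disagreed):** After clamping, the stone sat about 4.4 mm towards the anvil. This fits the jaw closing the 1 mm gap while the foot stayed put. I left it, because straightening it would probably have loosened the clamp and cost extra clicks.
- **Everything else:** The gripper is open and clear of everything. In a before-and-after top image, the jar, loupe, weight and cone dop looked unchanged. The flat dop and the turquoise dop showed larger differences. I took these to be the arm's shadow or the arm covering them and did not check further.

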